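# Refit the foam service insert and scrap the worn parts

### The job

Refit the foam insert for the next repair: take each rust-brown worn part out of it and pass it down through the sprung red flap of the clear scrap box so that it drops inside and the flap shuts again, and press each new part fully home, level, in the cutout of its own shape. Cutouts without a new part stay empty; leave the brass wheel and the black knob where they lie.

Things in the scene. Friction and masses are not known exactly. Their poses are not given: they have to be found in the camera images.
- new_L_c (a point): New L-shaped part, bare steel (mm): main block 64 (x) x 26 (y), one foot 20 x 20 centred at x=22, y=23. Plate 20 thick, underside bevelled 3; at its origin a gripping lug 30 (x) x 12 (y), 32 tall; overall height 52. Point: on the lug axis, 26 above the underside; z up, x along the main block. About 160 g. Lies lug up on the counter. May be absent.
- new_T_c (a point): New T-shaped part, brass (mm): main block 56 (x) x 30 (y), one foot 22 x 20 centred at x=0, y=25. Plate 20 thick, underside bevelled 3; at its origin a gripping lug 30 (x) x 12 (y), 32 tall; overall height 52. Point: on the lug axis, 26 above the underside; z up, x along the main block. About 160 g. Lies lug up on the counter. May be absent.
- new_U_c (a point): New U-shaped part, aluminium, green lug (mm): main block 72 (x) x 20 (y), two feet 20 x 20 centred at x=-26 and x=26, y=20. Plate 20 thick, underside bevelled 3; at its origin a gripping lug 30 (x) x 12 (y), 32 tall; overall height 52. Point: on the lug axis, 26 above the underside; z up, x along the main block. About 130 g. Lies lug up on the counter. May be absent.
- new_Z_c (a point): New Z-shaped part, white, black lug (mm): main block 72 (x) x 20 (y), feet 20 x 16 centred at (-26,-18) and (26,18), same after half a turn. Plate 20 thick, underside bevelled 3; at its origin a gripping lug 30 (x) x 12 (y), 32 tall; overall height 52. Point: on the lug axis, 26 above the underside; z up, x along the main block. About 120 g. Lies lug up on the counter. May be absent.
- worn_L_c (a point): Worn L-shaped part, rust brown, shaped as the new one (mm): main block 64 (x) x 26 (y), one foot 20 x 20 centred at x=22, y=23. Plate 20 thick, underside bevelled 3; at its origin a gripping lug 30 (x) x 12 (y), 32 tall; overall height 52. Point: on the lug axis, 26 above the underside; z up, x along the main block. 150 g. Starts seated in the L cutout; a few N pull it out. May be absent.
- worn_T_c (a point): Worn T-shaped part, rust brown, shaped as the new one (mm): main block 56 (x) x 30 (y), one foot 22 x 20 centred at x=0, y=25. Plate 20 thick, underside bevelled 3; at its origin a gripping lug 30 (x) x 12 (y), 32 tall; overall height 52. Point: on the lug axis, 26 above the underside; z up, x along the main block. 150 g. Starts seated in the T cutout; a few N pull it out. May be absent.
- slot_L (a point): The L-shaped cutout in the foam: outline of part L plus 2 mm all round, 16 mm deep, yellow floor. Point: on its floor, 6 mm above the counter, where the part's lug axis comes; axes as those of the seated part. A part fully home has its point 26 mm above this one, its plate 4 mm proud of the foam.
- slot_T (a point): The T-shaped cutout in the foam: outline of part T plus 2 mm all round, 16 mm deep, yellow floor. Point: on its floor, 6 mm above the counter, where the part's lug axis comes; axes as those of the seated part. A part fully home has its point 26 mm above this one, its plate 4 mm proud of the foam.
- slot_U (a point): The U-shaped cutout in the foam: outline of part U plus 2 mm all round, 16 mm deep, yellow floor. Point: on its floor, 6 mm above the counter, where the part's lug axis comes; axes as those of the seated part. A part fully home has its point 26 mm above this one, its plate 4 mm proud of the foam.
- slot_Z (a point): The Z-shaped cutout in the foam: outline of part Z plus 2 mm all round, 16 mm deep, yellow floor. Point: on its floor, 6 mm above the counter, where the part's lug axis comes; axes as those of the seated part. A part fully home has its point 26 mm above this one, its plate 4 mm proud of the foam.
- foam: Dark foam insert in a thin wooden frame, fixed, 212 (x) x 184 (y) mm, top 22 mm above the counter. Origin: centre of its underside. Cutouts L, T on the +y half, U, Z on the -y half. In each cutout two yielding grey foam ribs, at the ends of the main block, hold a part up until it is pressed in with some 5 to 15 N.
- scrap_mouth (a point): Clear scrap box, fixed, 150 (x) x 134 (y) mm, 215 mm high; blue rim round a mouth 104 (x) x 104 (y) mm closed by a red sprung flap hinged along the mouth's +x edge. Point: centre of the mouth, on top of the rim; axes along the box, z up.
- scrap_floor (a point): Centre of the scrap box's inner floor, 211 mm below the mouth's point; axes along the box. Inside 142 (x) x 126 (y) mm.
- flap (a joint): Flap angle: 0 shut, to 1.45 rad as it swings down into the box when a part is pushed on it (under 2 N); it springs shut by itself. A part let go too high may jam in the mouth; with its underside 60 mm or more below the rim it falls in. Open the fingers only a little there: the rim is near. The flap need open least with the part's main block parallel to the hinge and its foot on the -x side.
- wheel: Bystander: brass escapement wheel, 54 mm across, 12 mm high, lying loose on the counter. Origin: centre of its underside.
- platen_knob: Bystander: black bakelite platen knob, 42 mm across, 22 mm high, loose. Origin: centre of its underside.
Things that resemble listed ones, but are neither listed nor needed, are in the scene too. What is shaped like the part that bears worn_T_c but orange or pink is not meant.

How it is judged:
By the outcome, as a careful person would: the job done as asked, in the order asked, and still so for the second after the job is handed in, with the robot touching nothing.
Of new_L, new_T, new_U, new_Z only 3 to 4 are there at a start; the rules pass over those that are not, and their reading is None.
Of worn_L, worn_T only 1 to 2 are there at a start; the rules pass over those that are not, and their reading is None.
At some moment in a run one of new_L, new_T, new_U, new_Z may be knocked a few centimetres aside while the robot is not near it.
It also fails if it takes over 210 s, if anything falls off the work surface, if the arm or the gripper's body presses on something with over 40 N, if the wrist force passes 120 N, or if a joint passes its speed limit or range.

### The arm

A 6-joint arm with a two-finger parallel gripper is mounted at the origin on the work surface. World frame = base frame: x ahead of the robot, y to its left, z up, the work surface at z = 0. Lengths are in m, angles in rad, forces in N, time in s.
With the tool pointing down it reaches from about 0.375 to 0.9 m from the base axis. Payload 3.1 kg.
Tool frame: the origin (TCP) lies between the finger pads; the fingertips stand 14 mm ahead of it and the grasp point (between the pads) lies 5 mm behind it (r.tcp_to_tips is the z of the fingertips in the tool frame, in m); z points along the fingers, y is the line along which they close (so a half turn about z gives the same grasp; the last joint's range is limited). The gripper opens to 87 mm and grips with 3 to 60 N. Pads are 19 mm wide; open, the fingers measure 117 mm over their backs; the gripper's body (75 mm by 190 mm) begins 51 mm behind the grasp point.
Start: joints at [-1.508, 0.527, 1.433, -0, 1.181, -0.178], TCP at [0.149, -0.607, 0.237] pointing down, gripper open.
Joint ranges: [-3.08, 3.08], [-0.75, 2.2], [0.22, 2.44], [-1.43, 4.57], [0, 2.65], [-2.85, 2.85]. Speed limits (rad/s): [2.79, 2.79, 3.14, 3.14, 3.14, 3.14].

### API

Orientations are given as a unit quaternion [w, x, y, z].
In Python, from station import r gives the robot as it stands.
- The arm moves only by the tool carry_out, never from a script. Its argument "moves" is a list of rows, each a list of 2 entries, a list of its own where there are three numbers: the shift along the tool's x, y, z in units of 40 mm (1.0 is 40 mm), then the turn, a rotation vector about the tool's x, y, z in units of 6 degrees (1.0 is 6 degrees). In form: [[[dx, dy, dz], [rx, ry, rz]], ...]. A call has 1 to 5 rows; each row shifts and turns the commanded pose from where the row before left it, along the tool's axes as they then stand; what a row does not reach is not made up. A row lasts 1/12 s, in which the tool goes at most 41.7 mm and 7.16 degrees, less where a joint would pass 70% of its speed; a pose out of reach is approached as far as the arm can. A call is refused whole if a number of a shift passes 1 or a number of a turn 1, either way. A call with a gripper value outside its range is refused whole. "grip" is the opening in per cent of the stroke, from 0 (shut) to 100 (fully open), set as the call begins (left out, the last holds). The fingers move at their own pace and stop on an object; "grip_force" is the grip in N (left out, the last holds). Time passes only in rows, so rows that do not move let the fingers close. It gives the time, the measured TCP pose, the force, the opening and the grip force at its end, in the units of the state.
- r.state(): the state, without advancing time (a new reading comes with each control period).
- r.get_image(name): name is "side" or "top"; returns a dict with "img" (400x640x3 uint8, red, green, blue), "intrinsics" (3x3 intrinsics, pixels), "xyz" and "attitude" of the camera in the world. Camera axes: x right, y down, z forward; pixel columns grow to the right and rows downward; lengths in m; the calibration is good to about 2 mm. A picture is of the moment at which its call begins. There is no depth.
- r.sign_off(): hands the job in; it is judged then, once.
The state is a dict: "clock": time; "joint_positions": joint angles; "qd": joint speeds; "tau": joint torques, N m; "ee_pos": TCP position; "eef_rot": TCP orientation; "wrist_force": force on the tool from outside, world axes, zero at the start; "wrist_torque": the same for the moment, N m; "grip_width": opening from 0.0 (shut) to 1.0 (fully open); "grip_force": force on a finger pad.
Only numpy, scipy, OpenCV 4.12 (cv2) and the standard library are available. Lean on these libraries where they do the work, as an engineer would, in place of code of your own. Each camera call takes 0.05 s, during which the arm holds its last target. There are 200 camera calls.

## Working session

There is one attempt and no reset: what is moved stays moved. The work goes in short steps, Python scripts to look and compute and a tool call to move; the robot and the scene stay as the last step left them, time stands still between calls to the robot, and variables do not carry over. Pictures are saved under pics/ and viewed, at most 14 in all, crops included, and the job is handed in when it is done.

Besides the shell and the picture viewer there is one more tool, called after "Emit:" by a JSON object that holds its "method" and its "body", one argument or row to a line. carry_out: Moves the arm, as the interface text tells. Its arguments: {"type":"object","properties":{"moves":{"type":"array","items":{"type":"array"}},"grip":{"type":"number"},"grip_force":{"type":"number"}},"required":["moves"]}

```bash
ls; mkdir -p pics; python3 - <<'E'
from station import r
import cv2,numpy as np
s=r.state();print({k:np.round(v,3).tolist() for k,v in s.items()})
for n in("top","side"):
    d=r.get_image(n);cv2.imwrite(f"pics/{n}0.png",d["img"][:,:,::-1]);print(n,d["intrinsics"],d["xyz"],d["attitude"])
E
```

```text
pics
{'clock': 0.0, 'joint_positions': [-1.508, 0.528, 1.434, -0.0, 1.181, -0.178], 'qd': [-0.001, 0.0, 0.001, -0.001, 0.0, 0.0], 'tau': [0.001, -44.004, -17.659, 0.063, 0.058, -0.0], 'ee_pos': [0.149, -0.606, 0.236], 'eef_rot': [-0.001, 0.993, 0.12, 0.0], 'wrist_force': [0.749, -0.112, -0.288], 'wrist_torque': [-0.0, 0.036, 0.052], 'grip_force': 0.0, 'grip_width': 1.003}
top [[403.2103265    0.         321.85357836]
 [  0.         403.2103265  198.31521389]
 [  0.           0.           1.        ]] [0.32569399 0.01178595 1.36575875] [-0.07577959  0.72511189 -0.68101692  0.06845555]
side [[477.94259709   0.         312.3619    ]
 [  0.         477.94259709 205.7970181 ]
 [  0.           0.           1.        ]] [-0.04565257  0.63273138  0.85590166] [ 0.16295246 -0.36516036  0.82715889 -0.39485766]
```

View pics/top0.png

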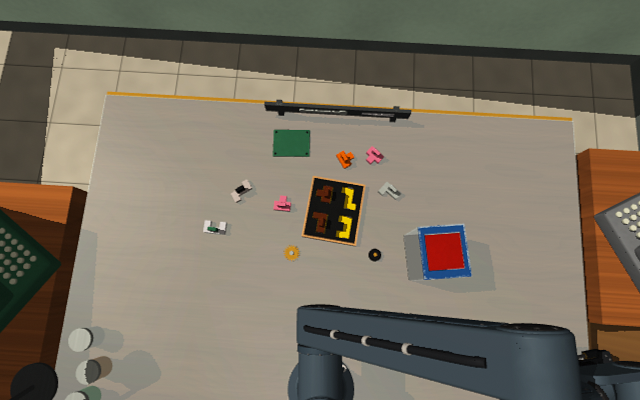

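View pics/side0.png

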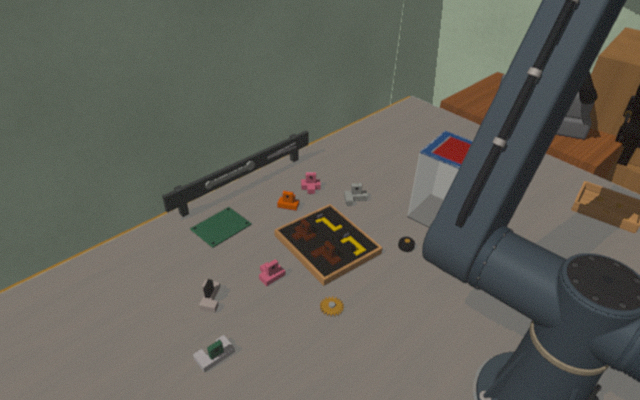

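```bash
cat > h.py <<'E'
import cv2,numpy as np
from scipy.spatial.transform import Rotation as R
from station import r
def cam(d):
    q=np.array(d["attitude"]);return np.array(d["intrinsics"]),R.from_quat(q[[1,2,3,0]]).as_matrix(),np.array(d["xyz"])
def proj(d,P):
    K,M,t=cam(d);c=(np.atleast_2d(P)-t)@M;u=c@K.T;return u[:,:2]/u[:,2:]
def unproj(d,uv,z):
    K,M,t=cam(d);uv=np.atleast_2d(uv);v=np.c_[uv,np.ones(len(uv))]@np.linalg.inv(K).T@M.T
    return t+v*((z-t[2])/v[:,2])[:,None]
def crop(d,x0,y0,x1,y1,s,name):
    c=d["img"][y0:y1,x0:x1,::-1];cv2.imwrite(f"pics/{name}.png",cv2.resize(c,None,fx=s,fy=s,interpolation=cv2.INTER_CUBIC))
def rect(cx,cy,w,h):return [(cx-w/2,cy-h/2),(cx+w/2,cy-h/2),(cx+w/2,cy+h/2),(cx-w/2,cy+h/2)]
SH={'L':[(0,0,64,26),(22,23,20,20)],'T':[(0,0,56,30),(0,25,22,20)],'U':[(0,0,72,20),(-26,20,20,20),(26,20,20,20)],'Z':[(0,0,72,20),(-26,-18,20,16),(26,18,20,16)]}
E
python3 - <<'E'
from h import *
import pickle
a=r.get_image("top");b=r.get_image("side");pickle.dump((a,b),open("im0.pkl","wb"))
crop(a,195,140,415,270,3.6,"c1")
crop(b,180,165,420,375,2.8,"c2")
print(unproj(a,[(334,210),(242,190),(215,228),(390,190)],0.02), unproj(a,(445,252),.215))
E
```

```text
[[ 0.56621352 -0.00893932  0.02      ]
 [ 0.61600981  0.30957429  0.02      ]
 [ 0.47995677  0.38669313  0.02      ]
 [ 0.64750737 -0.19616595  0.02      ]] [[ 0.43036997 -0.32663713  0.215     ]]
```

View pics/c1.png

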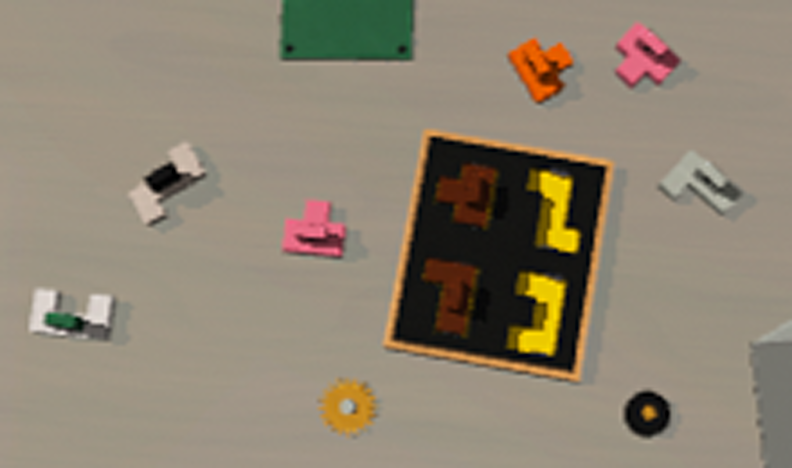

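View pics/c2.png

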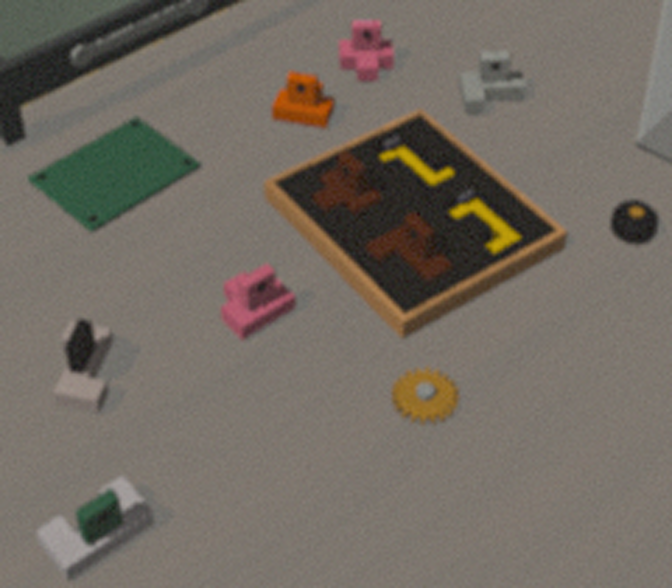

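```bash
cat >> h.py <<'E'
from scipy.optimize import minimize
S=8
def boxfaces(b,z0,z1,tag):
    c=np.array(rect(*b))/1e3;f=[]
    for i in range(4):
        p,q=c[i],c[(i+1)%4];f.append((tag+str(i),np.array([[*p,z0],[*q,z0],[*q,z1],[*p,z1]])))
    return f,(tag+'t',np.array([[*p,z1] for p in c]))
def model(k,zb,grow=0):
    sides=[];tops=[]
    for b in SH[k]:
        f,t=boxfaces(b,zb if zb==0 else .022,zb+.02,'p');sides+=f;tops.append(t)
    lf,lt=boxfaces((0,0,30,12),zb+.02,zb+.052,'l')
    return sides,tops,lf,lt
def render(d,k,zb,x,y,a,sl,win):
    x0,y0,x1,y1=win;_,_,t=cam(d);L=np.zeros(((y1-y0)*S,(x1-x0)*S),np.uint8)
    c,s=np.cos(a),np.sin(a);M=np.array([[c,-s,0],[s,c,0],[0,0,1]]);T=lambda P:P@M.T+[x,y,0]
    def draw(P,v,hull=False):
        u=((proj(d,P)-[x0,y0]+.5)*S-.5)
        if hull:u=cv2.convexHull(u.astype(np.float32))[:,0]
        cv2.fillPoly(L,[np.round(u*16).astype(np.int32)],v,shift=4)
    sides,tops,lf,lt=model(k,zb);zg=0 if zb==0 else .022
    if sl is not None:
        for tag,P in tops+[lt]:
            P=T(P);Q=P.copy();h=P[:,2:]-zg;Q[:,:2]+=h*sl;Q[:,2]=zg;B=P.copy();B[:,2]=zg
            draw(np.r_[Q,B],1,True)
    ids={'pt':2,'lt':3,**{'p%d'%i:4+i for i in range(4)},**{'l%d'%i:8+i for i in range(4)}}
    def front(F):
        o=[]
        for tag,P in F:
            P=T(P);n=np.cross(P[1]-P[0],P[2]-P[0])
            if n@(t-P.mean(0))>0:o.append((np.linalg.norm(t-P.mean(0)),tag,P))
        return sorted(o,key=lambda q:-q[0])
    for _,tag,P in front(sides):draw(P,ids[tag])
    for tag,P in tops:draw(T(P),2)
    for _,tag,P in front(lf):draw(P,ids[tag])
    draw(T(lt[1]),3);return L
def resid(d,L,win,nl=12):
    x0,y0,x1,y1=win;I=d["img"][y0:y1,x0:x1].reshape(-1,3).astype(float)/255
    A=np.stack([cv2.resize((L==i).astype(np.float32),(x1-x0,y1-y0),interpolation=cv2.INTER_AREA).ravel() for i in range(nl)],1)
    C=np.linalg.solve(A.T@A+.05*np.eye(nl),A.T@I+.05*.3);return ((A@C-I)**2).sum()
def fit(cams,k,zb,x,y,a,sl=(0,0),hw=.062,shadow=True):
    wins=[]
    for d in cams:
        g=proj(d,[[x+i*hw,y+j*hw,z] for i in(-1,1) for j in(-1,1) for z in(0,.05)])
        lo=np.floor(g.min(0)).astype(int);hi=np.ceil(g.max(0)).astype(int);wins.append((*np.maximum(lo,0),min(hi[0],640),min(hi[1],400)))
    def f(p):
        s=p[3:5]if shadow else None
        return sum(resid(d,render(d,k,zb,x+p[0]*.01,y+p[1]*.01,a+p[2]*.1,s,w),w) for d,w in zip(cams,wins))
    best=None
    for da in(-1.5,0,1.5):
        o=minimize(f,[0,0,da,*sl],method='Nelder-Mead',options=dict(initial_simplex=np.array([[0,0,da,*sl]]+[[.6*(i==0),.6*(i==1),da+1*(i==2),sl[0]+.3*(i==3),sl[1]+.3*(i==4)] for i in range(5)]),maxfev=350,xatol=5e-3,fatol=1e-5))
        if best is None or o.fun<best.fun:best=o
    p=best.x;return np.array([x+p[0]*.01,y+p[1]*.01,a+p[2]*.1]),p[3:],best.fun
E
cat > m.py <<'E'
from h import *
import pickle
a,b=pickle.load(open("im0.pkl","rb"))
g=lambda X,Y:((X+.5)/3.6-.5+195,(Y+.5)/3.6-.5+140)
c=unproj(a,[g(427,130),g(612,162),g(579,381),g(385,348)],.022)[:,:2]
print("frame",c.mean(0),np.linalg.norm(np.diff(c,axis=0),axis=1),[np.arctan2(*(p-q)[::-1]) for p,q in((c[0],c[3]),(c[1],c[2]))])
# guesses: crop pixels of lug top, and main-block direction (two crop px points along +x)
G={'newL':('L',0,(705,180),(736,205),(690,165)),'newZ':('Z',0,(162,180),(185,165),(140,195)),'newU':('U',0,(70,318),(40,325),(110,330)),
'wornT':('T',.006,(482,192),(485,170),(480,225)),'wornL':('L',.006,(458,295),(465,265),(452,330))}
for n,(k,zb,o,p,q) in G.items():
    P=unproj(a,[g(*o)],.05 if zb==0 else .056)[0];D=unproj(a,[g(*p),g(*q)],.02);v=D[0]-D[1];th=np.arctan2(v[1],v[0])
    outs=[]
    for an in ((th,) if k=='Z' else (th,th+np.pi)):
        outs.append((fit([a,b],k,zb,P[0],P[1],an)))
    o=min(outs,key=lambda t:t[2])
    sep=[np.round(fit([d],k,zb,*o[0],sl=tuple(o[1]))[0],4) for d in (a,b)]
    print(n,np.round(o[0],4),np.round(o[1],2),[round(t[2],3) for t in outs],sep,flush=True)
E
time python3 m.py
```

```text
frame [ 0.56559467 -0.00807331] [0.17904668 0.21072892 0.18195172] [np.float64(-0.11709300413834288), np.float64(-0.1033596272122068)]
newL [ 0.6481 -0.2011  0.8723] [-0.1  -0.12] [np.float64(74.168), np.float64(70.631)] [array([ 0.6481, -0.2011,  0.8732]), array([ 0.6476, -0.2039,  0.848 ])]
newZ [ 0.6163  0.3126 -0.9614] [0.06 0.21] [np.float64(17.6)] [array([ 0.6159,  0.3132, -0.9661]), array([ 0.6172,  0.3117, -0.941 ])]
newU [0.4762 0.3889 4.7598] [0.05 0.1 ] [np.float64(57.495), np.float64(36.483)] [array([0.4739, 0.3905, 4.6539]), array([0.4763, 0.3892, 4.697 ])]
wornT [ 0.5644 -0.0188  2.9696] [0.82 2.36] [np.float64(448.057), np.float64(445.53)] [array([ 0.5727, -0.0186,  2.7805]), array([ 0.5642, -0.0202,  3.1654])]
wornL [ 0.5617 -0.019   0.0432] [-1.95  2.69] [np.float64(488.618), np.float64(497.761)] [array([ 0.611 , -0.0574, -0.0276]), array([ 0.588 , -0.0215,  0.1557])]
real	1m52.229s
user	1m51.036s
sys	0m0.311s
```

```bash
cat > m2.py <<'E'
from h import *
import h,pickle
a,b=pickle.load(open("im0.pkl","rb"))
F0=np.array([.5656,-.008,-.110])
def pts(p,L,z):
    c,s=np.cos(p[2]),np.sin(p[2]);L=np.array(L)/1e3;return np.c_[L@np.array([[c,s],[-s,c]])+p[:2],np.full(len(L),z)]
def win(d,P,m=2):
    u=proj(d,P);return (*(np.floor(u.min(0)).astype(int)-m),*(np.ceil(u.max(0)).astype(int)+m))
def fill(d,w,P,hull=0):
    M=np.zeros(((w[3]-w[1])*S,(w[2]-w[0])*S),np.uint8);u=(proj(d,P)-w[:2]+.5)*S-.5
    if hull:u=cv2.convexHull(u.astype(np.float32))[:,0]
    cv2.fillPoly(M,[np.round(u*16).astype(np.int32)],1,shift=4);return M>0
def wres(d,L,w,mask,nl):
    I=d["img"][w[1]:w[3],w[0]:w[2]].reshape(-1,3).astype(float)/255
    A=np.stack([cv2.resize((L==i).astype(np.float32),(w[2]-w[0],w[3]-w[1]),interpolation=cv2.INTER_AREA).ravel() for i in range(nl)],1)[mask];I=I[mask]
    C=np.linalg.solve(A.T@A+.05*np.eye(nl),A.T@I+.015);return ((A@C-I)**2).sum()
def small(M,w):return cv2.resize(M.astype(np.float32),(w[2]-w[0],w[3]-w[1]),interpolation=cv2.INTER_AREA).ravel()
def nm(f,x0,st):
    x0=np.array(x0,float);o=minimize(f,x0,method='Nelder-Mead',options=dict(initial_simplex=np.array([x0]+[x0+np.eye(len(x0))[i]*st[i] for i in range(len(x0))]),maxfev=400,xatol=1e-5,fatol=1e-6));return o.x,o.fun
def foam(cams):
    ws=[win(d,pts(F0,rect(0,0,212,184),.022),6) for d in cams]
    ms=[small(fill(d,w,pts(F0,rect(0,0,185,157),.022)),w)<.01 for d,w in zip(cams,ws)]
    ms=[m&(small(fill(d,w,pts(F0,rect(0,0,236,208),.015)),w)>.99) for m,d,w in zip(ms,cams,ws)]
    def f(p):
        t=0
        for d,w,m in zip(cams,ws,ms):
            L=np.zeros(((w[3]-w[1])*S,(w[2]-w[0])*S),np.uint8)
            L[fill(d,w,np.r_[pts(p,rect(0,0,212,184),.022),pts(p,rect(0,0,212,184),0)],1)]=1
            L[fill(d,w,pts(p,rect(0,0,212,184),.022))]=2
            k=2e3*p[3];L[fill(d,w,pts(p,rect(0,0,212-k,184-k),.022))]=3
            t+=wres(d,L,w,m,4)
        return t
    return nm(f,[*F0,.005],[.004,.004,.03,.002])
def worn(cams,k,p0):
    ws=[win(d,pts(p0,[(-42,-25),(42,-25),(42,45),(-42,45)],.022),0) for d in cams]
    def f(p):
        t=0
        for d,w in zip(cams,ws):
            L=render(d,k,.006,*p,None,w);m=small(fill(d,w,pts(p0,[(-38,-24),(38,-24),(38,44),(-38,44)],.026)),w)>.5
            t+=wres(d,L,w,m,12)
        return t
    return nm(f,p0,[.004,.004,.05])
def slot(cams,k,p0):
    lo,hi=(-24,34) if k=='U' else (-30,30)
    ws=[win(d,pts(p0,[(-42,lo),(42,lo),(42,hi),(-42,hi)],.022),0) for d in cams]
    def f(p):
        t=0
        for d,w in zip(cams,ws):
            op=0;fl=0
            for q in SH[k]:
                q=(q[0],q[1],q[2]+4,q[3]+4);op=op|fill(d,w,pts(p,rect(*q),.022));fl=fl|fill(d,w,pts(p,rect(*q),.006))
            L=np.where(op&fl,2,np.where(op,1,0)).astype(np.uint8)
            m=small(fill(d,w,pts(p0,[(-42,lo),(42,lo),(42,hi),(-42,hi)],.022)),w)>.5
            t+=wres(d,L,w,m,3)
        return t
    return nm(f,p0,[.004,.004,.05])
if __name__=="__main__":
    for nm_,cs in(("both",[a,b]),("top",[a]),("side",[b])):
        F,e=foam(cs);print(nm_,"foam",np.round(F,4),round(e,2))
        if nm_=="both":F1=F
        c,s=np.cos(F[2]),np.sin(F[2])
        for n,k,uv in(("T",'T',(482,192)),("L",'L',(458,295)),("Z",'Z',(556,210)),("U",'U',(545,315))):
            z=.058 if n in"TL" else .006
            P=unproj(a,[((uv[0]+.5)/3.6-.5+195,(uv[1]+.5)/3.6-.5+140)],z)[0]
            p,e=(worn if n in"TL" else slot)(cs,k,np.array([P[0],P[1],F1[2]]))
            dl=(p[:2]-F[:2])@np.array([[c,-s],[s,c]])
            print("  ",n,np.round(p,4),round(e,2),"infoam",np.round(dl*1e3,1),round(np.degrees(p[2]-F[2]),2),flush=True)
    D={'L':(.6481,-.2011,.8723),'Z':(.6163,.3126,-.9614),'U':(.4762,.3889,4.7598)}
    ims=[]
    for d,s in((a,6),(b,6)):
        row=[]
        for k,p in D.items():
            u=proj(d,[[p[0],p[1],.02]])[0].astype(int);w=(u[0]-21,u[1]-24,u[0]+21,u[1]+24)
            I=cv2.resize(d["img"][w[1]:w[3],w[0]:w[2],::-1],None,fx=s,fy=s,interpolation=cv2.INTER_CUBIC)
            for q,z in [(q,.02) for q in SH[k]]+[((0,0,30,12),.052)]:
                uu=(proj(d,pts(p,rect(*q),z))-w[:2]+.5)*s;cv2.polylines(I,[np.round(uu).astype(int)],True,(0,0,255) if z<.03 else (255,0,0),1)
            row.append(I)
        ims.append(np.hstack(row))
    cv2.imwrite("pics/ov.png",np.vstack(ims))
E
time python3 m2.py
```

```text
both foam [ 0.5672 -0.0076 -0.1153  0.0068] 25.34
   T [ 0.6211  0.0196 -0.1268] 2.12 infoam [50.3 33.2] -0.66
   L [ 0.5212  0.0307 -0.124 ] 2.13 infoam [-50.2  32.7] -0.5
   Z [ 0.612  -0.0571 -0.117 ] 20.12 infoam [ 50.2 -44. ] -0.1
   U [ 0.5108 -0.0559 -0.1127] 25.35 infoam [-50.5 -54.5] 0.15
top foam [ 0.567  -0.0071 -0.1123  0.0069] 6.6
   T [ 0.6211  0.0194 -0.1148] 1.39 infoam [50.8 32.4] -0.14
   L [ 0.5208  0.0305 -0.1335] 1.41 infoam [-50.1  32.2] -1.22
   Z [ 0.6118 -0.057  -0.1061] 17.13 infoam [ 50.2 -44.6] 0.36
   U [ 0.5111 -0.0557 -0.1181] 18.81 infoam [-50.1 -54.6] -0.33
side foam [ 0.568  -0.009  -0.1147  0.0069] 14.2
   T [ 0.6215  0.0191 -0.1123] 0.74 infoam [49.9 34.1] 0.14
   L [ 0.5216  0.03   -0.1165] 0.75 infoam [-50.5  33.5] -0.1
   Z [ 0.6118 -0.0572 -0.1213] 2.97 infoam [ 49.  -42.8] -0.38
   U [ 0.5119 -0.0565 -0.0841] 6.38 infoam [-50.3 -53.5] 1.75
real	0m8.061s
user	0m8.125s
sys	0m0.317s
```

View pics/ov.png

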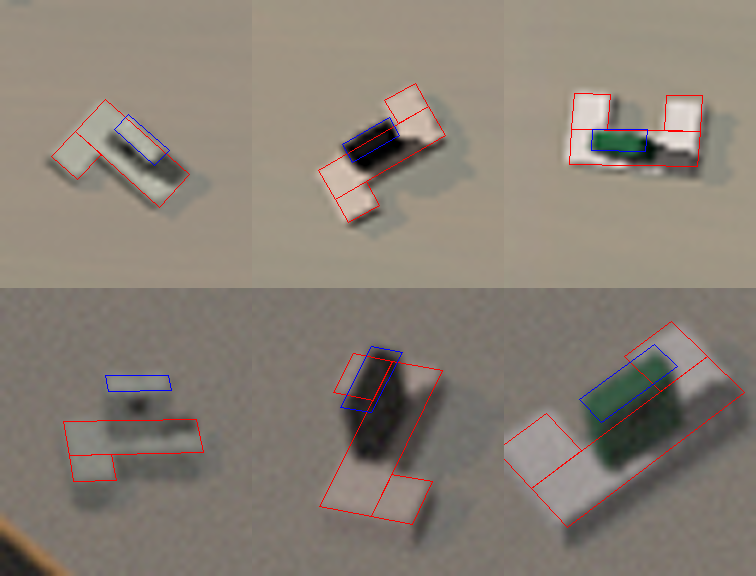

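```bash
cat > m3.py <<'E'
from m2 import *
def box(d,p0,flip=0):
    w=win(d,pts(p0,rect(0,0,150,134),.215),3)
    m=small(fill(d,w,pts(p0,rect(0,0,156,140),.215)),w)>.9
    def f(p):
        L=np.zeros(((w[3]-w[1])*S,(w[2]-w[0])*S),np.uint8)
        L[fill(d,w,pts(p,rect(0,0,150,134),.215))]=1;L[fill(d,w,pts(p,rect(0,0,104,104),.215))]=2
        return wres(d,L,w,m,3)
    return nm(f,p0,[.005,.005,.05])
print("box",box(a,np.array([.4304,-.3266,0.02])))
for k,p in {'L':(.6481,-.2011,.8723),'Z':(.6163,.3126,-.9614),'U':(.4762,.3889,-1.57)}.items():
    for da in(-.06,.06):print(k,*[np.round(q,4).tolist() for q in fit([a,b],k,0,p[0],p[1],p[2]+da,sl=(.05,-.3),hw=.05)],flush=True)
A=a["img"][215:295,400:485,::-1];B=b["img"][120:240,390:475,::-1]
A=cv2.resize(A,None,fx=4.5,fy=4.5,interpolation=2);B=cv2.resize(B,(382,360),interpolation=2);cv2.imwrite("pics/box.png",np.hstack([A,B]))
E
python3 m3.py
```

```text
box (array([ 0.43294503, -0.3233768 ,  0.1596609 ]), np.float64(50.9136265381738))
L [0.6481, -0.2011, 0.869] [0.0764, -0.4456] 22.1011
L [0.6481, -0.2014, 0.8775] [0.0969, -0.406] 22.1715
Z [0.6162, 0.313, -0.9612] [-0.1406, -0.6327] 15.9413
Z [0.6164, 0.3127, -0.9537] [0.0485, -0.4313] 16.6478
U [0.4761, 0.389, -1.5121] [0.1087, -0.3374] 33.8624
U [0.4762, 0.389, -1.5115] [0.0516, -0.0872] 33.8401
```

View pics/box.png

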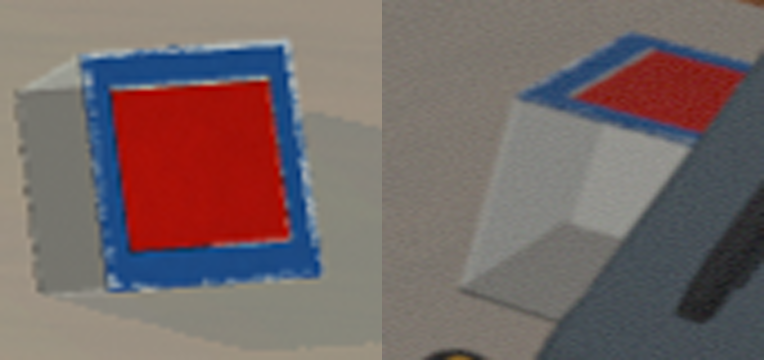

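```bash
cat > p.py <<'E'
from h import *
def pose():
    s=r.state();q=np.array(s["eef_rot"]);M=R.from_quat(q[[1,2,3,0]]).as_matrix();return np.array(s["ee_pos"]),M,s
def plan(*T):
    """targets (x,y,z,yaw): turn first, then shift in turned tool axes; prints units"""
    p,M,s=pose();th=np.arctan2(M[1,0],M[0,0]);print("at",p.round(4),"yaw",round(th,4),"tilt",(M[:2,2]).round(4),"F",np.round(s["wrist_force"],1),"w",round(s["grip_width"],3),"t",round(s["clock"],2))
    for x,y,z,t in T:
        dt=(t-th+np.pi)%(2*np.pi)-np.pi;d=np.array([x,y,z])-p;c,sn=np.cos(t),np.sin(t)
        print("turn rz",round(-np.degrees(dt)/6,3),"shift",np.round([(c*d[0]+sn*d[1])/.04,(sn*d[0]-c*d[1])/.04,-d[2]/.04],3));p,th=np.array([x,y,z]),t
E
python3 - <<'E'
from p import *;import pickle
a,b=pickle.load(open("im0.pkl","rb"))
g=lambda X,Y:((X+.5)/4.5-.5+400,(Y+.5)/4.5-.5+215)
for C in([(82,58),(288,42),(320,275),(108,290)],[(109,86),(269,77),(291,240),(130,252)]):
    c=unproj(a,[g(*q) for q in C],.215)[:,:2];print(c.mean(0),[np.linalg.norm(c[i]-c[i-1]).round(4) for i in range(4)],[np.arctan2(*(c[i]-c[j])[::-1]).round(3) for i,j in((0,3),(1,2),(0,1),(3,2))])
F=np.array([.567,-.0076]);t=-.1145;c,s=np.cos(t),np.sin(t)
S4={k:F+np.array([[c,-s],[s,c]])@np.array(v)/1e3 for k,v in dict(T=(50,33),L=(-50,33),Z=(50,-44),U=(-50,-54)).items()};print(S4)
plan((*S4['T'],.15,t),(*S4['T'],.043,t))
E
```

```text
[ 0.43237932 -0.3235761 ] [np.float64(0.1453), np.float64(0.1323), np.float64(0.1464), np.float64(0.1325)] [np.float64(0.126), np.float64(0.128), np.float64(1.711), np.float64(1.703)]
[ 0.43348666 -0.32376609] [np.float64(0.1042), np.float64(0.1021), np.float64(0.1024), np.float64(0.1011)] [np.float64(0.138), np.float64(0.128), np.float64(1.69), np.float64(1.707)]
{'T': array([0.62044285, 0.01947142]), 'L': array([0.52109765, 0.03089642]), 'Z': array([ 0.6116456 , -0.05702439]), 'U': array([ 0.5111579 , -0.05553391])}
at [ 0.149  -0.6065  0.2359] yaw 0.2408 tilt [-0.0001  0.0013] F [-0.3 -0.2 -0. ] w 0.997 t 0.2
turn rz 3.393 shift [  9.92  -16.894   2.148]
turn rz -0.0 shift [ 0.    -0.     2.675]
```

Emit:
{"method": "carry_out", "body": {
  "moves": [
    [[0,0,-0.4],[0,0,0.85]],
    [[0,0,-0.4],[0,0,0.85]],
    [[0,0,-0.4],[0,0,0.85]],
    [[0,0,-0.4],[0,0,0.85]],
    [[0,0,0],[0,0,0]]
  ],
  "grip": 80
}}

```text
clock: 0.62
ee_pos: [0.1493, -0.6088, 0.304]
eef_rot: [0.003, 0.998, -0.058, 0.0]
wrist_force: [0.3, -0.1, 1.1]
grip_width: 0.81
grip_force: 0.0
```

Emit:
{"method": "carry_out", "body": {
  "moves": [
    [[0.5,-0.85,0],[0,0,0]],
    [[0.5,-0.85,0],[0,0,0]],
    [[0.5,-0.85,0],[0,0,0]],
    [[0.5,-0.85,0],[0,0,0]],
    [[0.5,-0.85,0],[0,0,0]]
  ]
}}

```text
clock: 1.03
ee_pos: [0.2685, -0.4475, 0.2994]
eef_rot: [-0.001, 0.998, -0.057, -0.0]
wrist_force: [0.3, -0.3, 0.1]
grip_width: 0.801
grip_force: 0.0
```

Emit:
{"method": "carry_out", "body": {
  "moves": [
    [[0.5,-0.85,0],[0,0,0]],
    [[0.5,-0.85,0],[0,0,0]],
    [[0.5,-0.85,0],[0,0,0]],
    [[0.5,-0.85,0],[0,0,0]],
    [[0.5,-0.85,0],[0,0,0]]
  ]
}}

```text
clock: 1.45
ee_pos: [0.3873, -0.2901, 0.2997]
eef_rot: [-0.0, 0.998, -0.057, -0.0]
wrist_force: [0.1, -0.2, -0.1]
grip_width: 0.799
grip_force: 0.0
```

Emit:
{"method": "carry_out", "body": {
  "moves": [
    [[0.5,-0.85,0],[0,0,0]],
    [[0.5,-0.85,0],[0,0,0]],
    [[0.5,-0.85,0],[0,0,0]],
    [[0.5,-0.85,0],[0,0,0]],
    [[0.5,-0.85,0],[0,0,0]]
  ]
}}

```text
clock: 1.87
ee_pos: [0.5061, -0.1328, 0.2996]
eef_rot: [-0.0, 0.998, -0.056, -0.001]
wrist_force: [0.4, -1.1, 0.5]
grip_width: 0.802
grip_force: 0.0
```

Emit:
{"method": "carry_out", "body": {
  "moves": [
    [[0.5,-0.85,0.3],[0,0,0]],
    [[0.5,-0.85,0.3],[0,0,0]],
    [[0.5,-0.85,0.3],[0,0,0]],
    [[0.4,-0.8,0.3],[0,0,0]],
    [[0,0,0],[0,0,0]]
  ]
}}

```text
clock: 2.28
ee_pos: [0.5977, -0.0047, 0.2487]
eef_rot: [-0.002, 0.999, -0.054, -0.002]
wrist_force: [-0.4, -0.2, -0.1]
grip_width: 0.799
grip_force: 0.0
```

```bash
cat >> p.py <<'E'
SL=dict(T=(.62044,.01947),L=(.5211,.0309),Z=(.61165,-.05702),U=(.51116,-.05553));Y=-.1145
E
python3 - <<'E'
from p import *
plan((*SL['T'],.1,Y),(*SL['T'],.043,Y))
E
```

```text
at [ 0.5977 -0.0047  0.2487] yaw -0.1073 tilt [-0.0033  0.0037] F [-0.4 -0.2 -0.1] w 0.799 t 2.28
turn rz 0.069 shift [ 0.497 -0.665  3.719]
turn rz -0.0 shift [ 0.    -0.     1.425]
```

Emit:
{"method": "carry_out", "body": {
  "moves": [
    [[0.25,-0.33,0.7],[0,0,0.07]],
    [[0.25,-0.33,0.8],[0,0,0]],
    [[0,0,1],[0,0,0]],
    [[0,0,1],[0,0,0]],
    [[0,0,0],[0,0,0]]
  ],
  "grip": 50
}}

```text
clock: 2.7
ee_pos: [0.6124, 0.0141, 0.1032]
eef_rot: [-0.001, 0.998, -0.06, -0.01]
wrist_force: [-1.9, 0.6, -1.1]
grip_width: 0.538
grip_force: 0.0
```

```bash
python3 - <<'E'
from p import *
import time
plan((*SL['T'],.043,Y))
a=r.get_image("top");b=r.get_image("side")
A=cv2.resize(a["img"][170:250,290:380,::-1],(380,340),interpolation=2);B=cv2.resize(b["img"][140:290,260:400,::-1],(380,407),interpolation=2)
O=np.zeros((407,762,3),np.uint8);O[:340,:380]=A;O[:,382:]=B;cv2.imwrite("pics/g1.png",O)
plan((*SL['T'],.043,Y))
E
```

```text
at [0.6124 0.0141 0.1032] yaw -0.1205 tilt [-0.0197  0.0028] F [-1.9  0.6 -1.1] w 0.538 t 2.7
turn rz -0.057 shift [ 0.183 -0.157  1.504]
at [0.6179 0.0132 0.1108] yaw -0.1218 tilt [-0.0053  0.0007] F [0.9 0.1 0.5] w 0.515 t 2.8
turn rz -0.069 shift [ 0.044 -0.163  1.696]
```

View pics/g1.png

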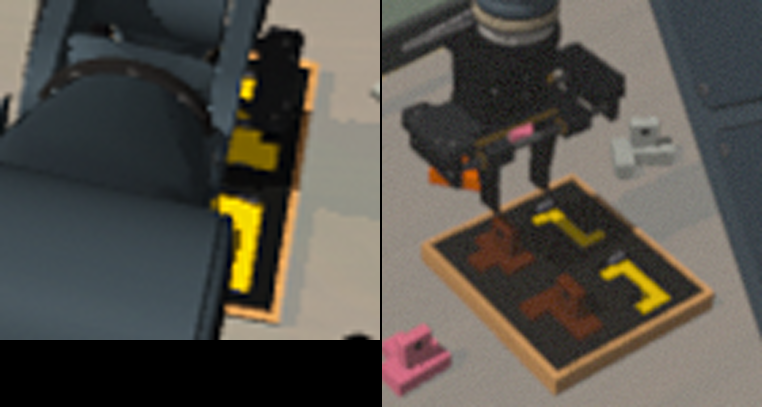

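Emit:
{"method": "carry_out", "body": {
  "moves": [
    [[0.05,-0.16,0.5],[0,0,-0.07]],
    [[0,0,0.5],[0,0,0]],
    [[0,0,0],[0,0,0]],
    [[0,0,0],[0,0,0]],
    [[0,0,0],[0,0,0]]
  ]
}}

```text
clock: 3.22
ee_pos: [0.6242, 0.0189, 0.0755]
eef_rot: [0.0, 0.998, -0.058, 0.002]
wrist_force: [-0.4, 0.6, 0.0]
grip_width: 0.502
grip_force: 0.0
```

```bash
python3 - <<'E'
from p import *
plan((*SL['T'],.043,Y))
E
```

```text
at [0.6242 0.0189 0.0755] yaw -0.1153 tilt [ 0.0049 -0.0008] F [-0.4  0.6  0. ] w 0.502 t 3.22
turn rz -0.008 shift [-0.094 -0.004  0.813]
```

Emit:
{"method": "carry_out", "body": {
  "moves": [
    [[-0.08,0,0.4],[0,0,0]],
    [[0,0,0.4],[0,0,0]],
    [[0,0,0],[0,0,0]],
    [[0,0,0],[0,0,0]],
    [[0,0,0],[0,0,0]]
  ]
}}

```text
clock: 3.63
ee_pos: [0.6205, 0.0196, 0.0424]
eef_rot: [0.0, 0.998, -0.058, 0.001]
wrist_force: [-0.6, 0.2, -0.7]
grip_width: 0.499
grip_force: 0.0
```

```bash
python3 - <<'E'
from p import *
plan((*SL['T'],.043,Y))
E
```

```text
at [0.6205 0.0196 0.0424] yaw -0.1152 tilt [ 0.003  -0.0005] F [-0.6  0.2 -0.7] w 0.499 t 3.63
turn rz -0.007 shift [-0.     0.003 -0.016]
```

Emit:
{"method": "carry_out", "body": {
  "moves": [
    [[0,0,0],[0,0,0]],
    [[0,0,0],[0,0,0]],
    [[0,0,0],[0,0,0]],
    [[0,0,0],[0,0,0]],
    [[0,0,0],[0,0,0]]
  ],
  "grip": 0,
  "grip_force": 35
}}

```text
clock: 4.05
ee_pos: [0.6193, 0.0199, 0.0408]
eef_rot: [0.0, 0.998, -0.058, 0.0]
wrist_force: [0.1, 0.4, 1.4]
grip_width: 0.209
grip_force: 0.0
```

Emit:
{"method": "carry_out", "body": {
  "moves": [
    [[0,0,0],[0,0,0]],
    [[0,0,-0.2],[0,0,0]],
    [[0,0,-0.3],[0,0,0]],
    [[0,0,-0.5],[0,0,0]],
    [[0,0,-0.5],[0,0,0]]
  ]
}}

```text
clock: 4.47
ee_pos: [0.6185, 0.0201, 0.1014]
eef_rot: [-0.0, 0.998, -0.058, -0.001]
wrist_force: [0.4, 0.9, -1.6]
grip_width: 0.134
grip_force: 35.0
```

Emit:
{"method": "carry_out", "body": {
  "moves": [
    [[0,0,-0.9],[0,0,0]],
    [[0,0,-0.9],[0,0,0]],
    [[0,0,-0.9],[0,0,0]],
    [[0,0,-0.9],[0,0,0]],
    [[0,0,0],[0,0,0]]
  ]
}}

```text
clock: 4.88
ee_pos: [0.6236, 0.0195, 0.2542]
eef_rot: [0.001, 0.998, -0.057, 0.008]
wrist_force: [1.5, -0.2, -0.2]
grip_width: 0.139
grip_force: 35.0
```

```bash
cat >> p.py <<'E'
B=np.array([.433,-.3235]);BY=.135
def inbox(dx,dy,z): c,s=np.cos(BY),np.sin(BY);return (B[0]+c*dx-s*dy,B[1]+s*dx+c*dy,z,BY+np.pi/2)
E
python3 - <<'E'
from p import *
print(inbox(-.006,0,.3));x,y,z,t=inbox(-.006,0,.3)
p,M,s=pose()
plan((p[0],p[1],.3,Y),(p[0],p[1],.3,t),(x,y,.3,t),(x,y,.215-.064+.037,t))
E
```

```text
(np.float64(0.4270545920127727), np.float64(-0.3243075418660441), 0.3, 1.7057963267948966)
at [0.6236 0.0195 0.2542] yaw -0.1149 tilt [ 0.0168 -0.0022] F [ 1.5 -0.2 -0.2] w 0.139 t 4.88
turn rz -0.004 shift [ 0.    -0.    -1.145]
turn rz -17.383 shift [ 0.  0. -0.]
turn rz -0.0 shift [-7.857 -6.026 -0.   ]
turn rz -0.0 shift [0.  0.  2.8]
```

Emit:
{"method": "carry_out", "body": {
  "moves": [
    [[0,0,-0.3],[0,0,-0.97]],
    [[0,0,-0.3],[0,0,-0.97]],
    [[0,0,-0.3],[0,0,-0.97]],
    [[0,0,-0.2],[0,0,-0.97]],
    [[0,0,0],[0,0,-0.97]]
  ]
}}

```text
clock: 5.3
ee_pos: [0.6197, 0.02, 0.2913]
eef_rot: [0.001, 0.98, 0.198, 0.002]
wrist_force: [0.0, 0.4, -0.9]
grip_width: 0.139
grip_force: 35.0
```

Emit:
{"method": "carry_out", "body": {
  "moves": [
    [[0,0,0],[0,0,-0.97]],
    [[0,0,0],[0,0,-0.97]],
    [[0,0,0],[0,0,-0.97]],
    [[0,0,0],[0,0,-0.97]],
    [[0,0,0],[0,0,-0.97]]
  ]
}}

```text
clock: 5.72
ee_pos: [0.6184, 0.0201, 0.2888]
eef_rot: [-0.0, 0.899, 0.437, -0.0]
wrist_force: [-0.5, 0.7, -1.3]
grip_width: 0.137
grip_force: 35.0
```

Emit:
{"method": "carry_out", "body": {
  "moves": [
    [[0,0,0],[0,0,-0.97]],
    [[0,0,0],[0,0,-0.97]],
    [[0,0,0],[0,0,-0.97]],
    [[0,0,0],[0,0,-0.97]],
    [[0,0,0],[0,0,-0.97]]
  ]
}}

```text
clock: 6.13
ee_pos: [0.6184, 0.0201, 0.2888]
eef_rot: [-0.0, 0.76, 0.649, -0.0]
wrist_force: [0.2, 1.0, -1.1]
grip_width: 0.135
grip_force: 35.0
```

Emit:
{"method": "carry_out", "body": {
  "moves": [
    [[0,0,0],[0,0,-0.97]],
    [[0,0,0],[0,0,-0.97]],
    [[0,0,0],[0,0,-0.89]],
    [[0,0,0],[0,0,0]],
    [[0,0,0],[0,0,0]]
  ]
}}

```text
clock: 6.55
ee_pos: [0.6187, 0.02, 0.2888]
eef_rot: [-0.0, 0.659, 0.752, -0.0]
wrist_force: [-0.5, -0.4, -0.2]
grip_width: 0.137
grip_force: 35.0
```

Emit:
{"method": "carry_out", "body": {
  "moves": [
    [[-0.75,-0.6,0],[0,0,0]],
    [[-0.75,-0.6,0],[0,0,0]],
    [[-0.75,-0.6,0],[0,0,0]],
    [[-0.75,-0.6,0],[0,0,0]],
    [[-0.75,-0.6,0],[0,0,0]]
  ]
}}

```text
clock: 6.97
ee_pos: [0.5191, -0.1458, 0.2888]
eef_rot: [0.0, 0.659, 0.752, 0.0]
wrist_force: [1.2, -1.2, -1.1]
grip_width: 0.139
grip_force: 35.0
```

Emit:
{"method": "carry_out", "body": {
  "moves": [
    [[-0.75,-0.6,0],[0,0,0]],
    [[-0.75,-0.6,0],[0,0,0]],
    [[-0.75,-0.6,0],[0,0,0]],
    [[-0.75,-0.6,0],[0,0,0]],
    [[-0.75,-0.6,0],[0,0,0]]
  ]
}}

```text
clock: 7.38
ee_pos: [0.4201, -0.3107, 0.289]
eef_rot: [0.0, 0.659, 0.752, 0.0]
wrist_force: [0.6, 0.7, -1.4]
grip_width: 0.136
grip_force: 35.0
```

Emit:
{"method": "carry_out", "body": {
  "moves": [
    [[0,0,0],[0,0,0]],
    [[0,0,0],[0,0,0]],
    [[0,0,0],[0,0,0]]
  ]
}}

```text
clock: 7.63
ee_pos: [0.4212, -0.3092, 0.2886]
eef_rot: [-0.0, 0.659, 0.752, 0.0]
wrist_force: [0.4, -0.2, -1.7]
grip_width: 0.134
grip_force: 35.0
```

```bash
python3 - <<'E'
from p import *
x,y,z,t=inbox(-.006,0,.3)
plan((x,y,.3,t),(x,y,.215-.064+.037,t))
b=r.get_image("side");crop(b,370,60,530,220,3.6,"s2")
E
```

```text
at [ 0.4212 -0.3092  0.2886] yaw 1.7024 tilt [0.0001 0.0009] F [ 0.4 -0.2 -1.7] w 0.134 t 7.63
turn rz -0.033 shift [-0.394  0.095 -0.285]
turn rz -0.0 shift [0.  0.  2.8]
```

View pics/s2.png

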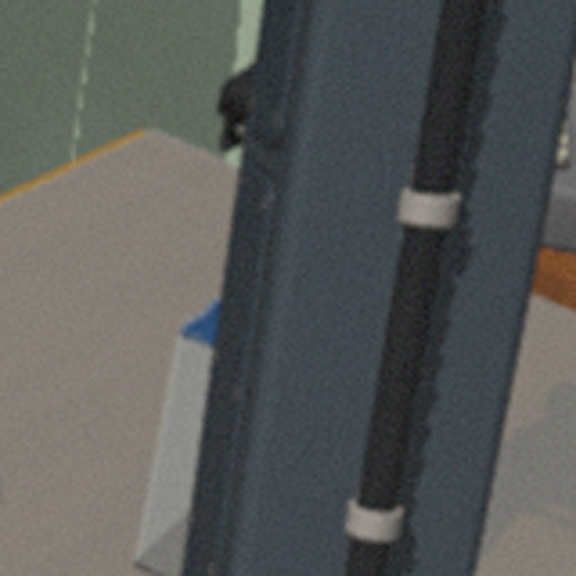

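Emit:
{"method": "carry_out", "body": {
  "moves": [
    [[-0.2,0.05,0],[0,0,0]],
    [[-0.2,0.05,0.2],[0,0,0]],
    [[0,0,0.3],[0,0,0]],
    [[0,0,0.3],[0,0,0]],
    [[0,0,0.2],[0,0,0]]
  ]
}}

```text
clock: 8.1
ee_pos: [0.4281, -0.3244, 0.247]
eef_rot: [-0.001, 0.658, 0.753, 0.0]
wrist_force: [0.6, 0.4, -0.8]
grip_width: 0.134
grip_force: 35.0
```

Emit:
{"method": "carry_out", "body": {
  "moves": [
    [[0,0,0.15],[0,0,0]],
    [[0,0,0.15],[0,0,0]],
    [[0,0,0.15],[0,0,0]],
    [[0,0,0],[0,0,0]]
  ]
}}

```text
clock: 8.43
ee_pos: [0.4273, -0.3245, 0.2295]
eef_rot: [-0.001, 0.658, 0.753, 0.0]
wrist_force: [-1.0, -0.8, -0.6]
grip_width: 0.133
grip_force: 35.0
```

Emit:
{"method": "carry_out", "body": {
  "moves": [
    [[0,0,0.25],[0,0,0]],
    [[0,0,0.25],[0,0,0]],
    [[0,0,0.25],[0,0,0]],
    [[0,0,0.25],[0,0,0]],
    [[0,0,0],[0,0,0]]
  ]
}}

```text
clock: 8.85
ee_pos: [0.4262, -0.3237, 0.188]
eef_rot: [-0.003, 0.658, 0.753, 0.0]
wrist_force: [-1.3, 0.0, -0.9]
grip_width: 0.134
grip_force: 35.0
```

Emit:
{"method": "carry_out", "body": {
  "moves": [
    [[0,0,0.2],[0,0,0]],
    [[0,0,0],[0,0,0]],
    [[0,0,0],[0,0,0]],
    [[0,0,0],[0,0,0]]
  ]
}}

```text
clock: 9.18
ee_pos: [0.4275, -0.3248, 0.1826]
eef_rot: [-0.0, 0.658, 0.753, -0.0]
wrist_force: [-0.5, -0.1, -1.5]
grip_width: 0.136
grip_force: 35.0
```

Emit:
{"method": "carry_out", "body": {
  "moves": [
    [[0,0,0],[0,0,0]],
    [[0,0,0],[0,0,0]],
    [[0,0,0],[0,0,0]],
    [[0,0,0],[0,0,0]],
    [[0,0,0],[0,0,0]]
  ],
  "grip": 32
}}

```text
clock: 9.6
ee_pos: [0.4275, -0.325, 0.1829]
eef_rot: [0.0, 0.658, 0.753, -0.0]
wrist_force: [-0.8, -0.4, -0.1]
grip_width: 0.31
grip_force: 0.5
```

Emit:
{"method": "carry_out", "body": {
  "moves": [
    [[0,0,-0.4],[0,0,0]],
    [[0,0,-0.8],[0,0,0]],
    [[0,0,-0.9],[0,0,0]],
    [[0,0,-0.9],[0,0,0]],
    [[0,0,0],[0,0,0]]
  ]
}}

```text
clock: 10.02
ee_pos: [0.4308, -0.328, 0.3101]
eef_rot: [0.008, 0.658, 0.753, -0.001]
wrist_force: [-0.3, -0.1, 0.6]
grip_width: 0.32
grip_force: 0.0
```

```bash
python3 - <<'E'
from p import *
plan((*SL['L'],.3,Y-np.pi),(*SL['L'],.3,Y))
E
```

```text
at [ 0.4308 -0.328   0.3101] yaw 1.705 tilt [ 0.0108 -0.0117] F [-0.3 -0.1  0.6] w 0.32 t 10.02
turn rz -12.625 shift [-1.219  9.171  0.252]
turn rz 30.0 shift [ 0. -0. -0.]
```

Emit:
{"method": "carry_out", "body": {
  "moves": [
    [[0.86,0.34,0],[0,0,0]],
    [[0.86,0.34,0],[0,0,0]],
    [[0.86,0.34,0],[0,0,0]],
    [[0.86,0.34,0],[0,0,0]],
    [[0.86,0.34,0],[0,0,0]]
  ],
  "grip": 50
}}

```text
clock: 10.43
ee_pos: [0.4721, -0.1436, 0.3025]
eef_rot: [0.0, 0.659, 0.753, 0.0]
wrist_force: [0.6, 0.4, -0.3]
grip_width: 0.497
grip_force: 0.0
```

Emit:
{"method": "carry_out", "body": {
  "moves": [
    [[0.86,0.34,0],[0,0,0]],
    [[0.86,0.34,0],[0,0,0]],
    [[0.86,0.34,0],[0,0,0]],
    [[0.86,0.34,0],[0,0,0]],
    [[0.86,0.34,0],[0,0,0]]
  ]
}}

```text
clock: 10.85
ee_pos: [0.5165, 0.0363, 0.3024]
eef_rot: [0.0, 0.658, 0.753, 0.0]
wrist_force: [1.1, 0.3, -0.3]
grip_width: 0.499
grip_force: 0.0
```

Emit:
{"method": "carry_out", "body": {
  "moves": [
    [[0,0,0.26],[0,0,0.97]],
    [[0,0,0.26],[0,0,0.97]],
    [[0,0,0.26],[0,0,0.97]],
    [[0,0,0.26],[0,0,0.97]],
    [[0,0,0.26],[0,0,0.97]]
  ]
}}

```text
clock: 11.27
ee_pos: [0.5164, 0.0347, 0.2499]
eef_rot: [-0.0, 0.827, 0.562, 0.0]
wrist_force: [0.6, -0.4, -0.8]
grip_width: 0.501
grip_force: 0.0
```

Emit:
{"method": "carry_out", "body": {
  "moves": [
    [[0,0,0.26],[0,0,0.97]],
    [[0,0,0.26],[0,0,0.97]],
    [[0,0,0.26],[0,0,0.97]],
    [[0,0,0.26],[0,0,0.97]],
    [[0,0,0.26],[0,0,0.97]]
  ]
}}

```text
clock: 11.68
ee_pos: [0.5164, 0.0344, 0.1979]
eef_rot: [-0.0, 0.942, 0.335, 0.0]
wrist_force: [0.4, 0.0, -0.3]
grip_width: 0.502
grip_force: 0.0
```

Emit:
{"method": "carry_out", "body": {
  "moves": [
    [[0,0,0.26],[0,0,0.97]],
    [[0,0,0.26],[0,0,0.97]],
    [[0,0,0.26],[0,0,0.97]],
    [[0,0,0.26],[0,0,0.97]],
    [[0,0,0.26],[0,0,0.97]]
  ]
}}

```text
clock: 12.1
ee_pos: [0.5165, 0.0344, 0.1459]
eef_rot: [-0.0, 0.996, 0.088, 0.0]
wrist_force: [-0.6, -0.6, 0.9]
grip_width: 0.498
grip_force: 0.0
```

Emit:
{"method": "carry_out", "body": {
  "moves": [
    [[0,0,0.26],[0,0,0.97]],
    [[0,0,0.26],[0,0,0.97]],
    [[0,0,0],[0,0,0.9]],
    [[0,0,0],[0,0,0]],
    [[0,0,0],[0,0,0]]
  ]
}}

```text
clock: 12.52
ee_pos: [0.5165, 0.0343, 0.1256]
eef_rot: [-0.0, 0.998, -0.057, 0.0]
wrist_force: [-0.2, 0.7, -0.3]
grip_width: 0.501
grip_force: 0.0
```

Emit:
{"method": "carry_out", "body": {
  "moves": [
    [[0,0,0],[0,0,0]],
    [[0,0,0],[0,0,0]],
    [[0,0,0],[0,0,0]]
  ]
}}

```text
clock: 12.77
ee_pos: [0.5167, 0.0343, 0.1261]
eef_rot: [0.0, 0.998, -0.058, 0.0]
wrist_force: [-0.3, -0.2, -0.2]
grip_width: 0.499
grip_force: 0.0
```

```bash
python3 - <<'E'
from p import *
plan((*SL['L'],.043,Y))
E
```

```text
at [0.5167 0.0343 0.1261] yaw -0.1154 tilt [ 0.0009 -0.0001] F [-0.3 -0.2 -0.2] w 0.499 t 12.77
turn rz -0.008 shift [0.12  0.071 2.078]
```

Emit:
{"method": "carry_out", "body": {
  "moves": [
    [[0.12,0.07,0.5],[0,0,0]],
    [[0,0,0.5],[0,0,0]],
    [[0,0,0.5],[0,0,0]],
    [[0,0,0.4],[0,0,0]],
    [[0,0,0.18],[0,0,0]]
  ]
}}

```text
clock: 13.18
ee_pos: [0.5199, 0.031, 0.041]
eef_rot: [-0.0, 0.998, -0.058, -0.001]
wrist_force: [-0.0, -0.4, 0.0]
grip_width: 0.499
grip_force: 0.0
```

Emit:
{"method": "carry_out", "body": {
  "moves": [
    [[0,0,0],[0,0,0]],
    [[0,0,0],[0,0,0]],
    [[0,0,0],[0,0,0]],
    [[0,0,0],[0,0,0]]
  ]
}}

```text
clock: 13.52
ee_pos: [0.5216, 0.0308, 0.0436]
eef_rot: [0.0, 0.998, -0.058, 0.001]
wrist_force: [-0.3, -0.1, 0.1]
grip_width: 0.502
grip_force: 0.0
```

Emit:
{"method": "carry_out", "body": {
  "moves": [
    [[0,0,0],[0,0,0]],
    [[0,0,0],[0,0,0]],
    [[0,0,0],[0,0,0]],
    [[0,0,0],[0,0,0]],
    [[0,0,0],[0,0,0]]
  ],
  "grip": 0
}}

```text
clock: 13.93
ee_pos: [0.5209, 0.0309, 0.0427]
eef_rot: [0.0, 0.998, -0.058, 0.0]
wrist_force: [-0.1, -1.0, -0.5]
grip_width: 0.206
grip_force: 0.0
```

Emit:
{"method": "carry_out", "body": {
  "moves": [
    [[0,0,0],[0,0,0]],
    [[0,0,0],[0,0,0]],
    [[0,0,0],[0,0,0]],
    [[0,0,0],[0,0,0]]
  ]
}}

```text
clock: 14.27
ee_pos: [0.5208, 0.0309, 0.0426]
eef_rot: [0.0, 0.998, -0.058, -0.0]
wrist_force: [-0.1, -0.8, 1.0]
grip_width: 0.135
grip_force: 35.0
```

Emit:
{"method": "carry_out", "body": {
  "moves": [
    [[0,0,-0.2],[0,0,0]],
    [[0,0,-0.3],[0,0,0]],
    [[0,0,-0.5],[0,0,0]],
    [[0,0,-0.9],[0,0,0]],
    [[0,0,-0.9],[0,0,0]]
  ]
}}

```text
clock: 14.68
ee_pos: [0.5193, 0.0312, 0.1549]
eef_rot: [-0.0, 0.998, -0.058, -0.002]
wrist_force: [0.9, 0.4, -1.2]
grip_width: 0.135
grip_force: 35.0
```

Emit:
{"method": "carry_out", "body": {
  "moves": [
    [[0,0,-0.9],[0,0,0]],
    [[0,0,-0.9],[0,0,0]],
    [[0,0,-0.9],[0,0,0]],
    [[0,0,-0.7],[0,0,0]],
    [[0,0,0],[0,0,0]]
  ]
}}

```text
clock: 15.1
ee_pos: [0.524, 0.0307, 0.2973]
eef_rot: [0.001, 0.998, -0.058, 0.007]
wrist_force: [1.4, -0.2, -1.2]
grip_width: 0.136
grip_force: 35.0
```

Emit:
{"method": "carry_out", "body": {
  "moves": [
    [[0,0,0],[0,0,0]],
    [[0,0,0],[0,0,0]]
  ]
}}

```text
clock: 15.27
ee_pos: [0.5195, 0.0312, 0.2897]
eef_rot: [-0.0, 0.998, -0.058, -0.001]
wrist_force: [-0.6, 0.2, -1.6]
grip_width: 0.137
grip_force: 35.0
```

```bash
python3 - <<'E'
from p import *
x,y,z,t=inbox(-.006,0,.29);p=pose()[0]
plan((p[0],p[1],p[2],t),(x,y,.29,t))
E
```

```text
at [0.5195 0.0312 0.2897] yaw -0.1163 tilt [-0.0025  0.0005] F [-0.6  0.2 -1.6] w 0.137 t 15.27
turn rz -17.399 shift [ 0.  0. -0.]
turn rz -0.0 shift [-8.495e+00 -3.486e+00 -7.000e-03]
```

Emit:
{"method": "carry_out", "body": {
  "moves": [
    [[0,0,0],[0,0,-0.97]],
    [[0,0,0],[0,0,-0.97]],
    [[0,0,0],[0,0,-0.97]],
    [[0,0,0],[0,0,-0.97]],
    [[0,0,0],[0,0,-0.97]]
  ]
}}

```text
clock: 15.68
ee_pos: [0.5191, 0.0311, 0.2879]
eef_rot: [-0.001, 0.98, 0.197, -0.003]
wrist_force: [0.2, 0.3, -2.1]
grip_width: 0.138
grip_force: 35.0
```

Emit:
{"method": "carry_out", "body": {
  "moves": [
    [[0,0,0],[0,0,-0.97]],
    [[0,0,0],[0,0,-0.97]],
    [[0,0,0],[0,0,-0.97]],
    [[0,0,0],[0,0,-0.97]],
    [[0,0,0],[0,0,-0.97]]
  ]
}}

```text
clock: 16.1
ee_pos: [0.5191, 0.0311, 0.2879]
eef_rot: [-0.002, 0.899, 0.437, -0.003]
wrist_force: [0.1, -0.5, -2.4]
grip_width: 0.138
grip_force: 35.0
```

Emit:
{"method": "carry_out", "body": {
  "moves": [
    [[0,0,0],[0,0,-0.97]],
    [[0,0,0],[0,0,-0.97]],
    [[0,0,0],[0,0,-0.97]],
    [[0,0,0],[0,0,-0.97]],
    [[0,0,0],[0,0,-0.97]]
  ]
}}

```text
clock: 16.52
ee_pos: [0.5192, 0.0311, 0.2879]
eef_rot: [-0.002, 0.761, 0.649, -0.002]
wrist_force: [-0.2, -0.7, -1.3]
grip_width: 0.137
grip_force: 35.0
```

Emit:
{"method": "carry_out", "body": {
  "moves": [
    [[0,0,0],[0,0,-0.97]],
    [[0,0,0],[0,0,-0.97]],
    [[0,0,0],[0,0,-0.91]],
    [[0,0,0],[0,0,0]],
    [[0,0,0],[0,0,0]]
  ]
}}

```text
clock: 16.93
ee_pos: [0.5197, 0.0311, 0.2886]
eef_rot: [-0.002, 0.659, 0.752, -0.001]
wrist_force: [-0.5, -0.2, -2.3]
grip_width: 0.136
grip_force: 35.0
```

Emit:
{"method": "carry_out", "body": {
  "moves": [
    [[-0.85,-0.35,0],[0,0,0]],
    [[-0.85,-0.35,0],[0,0,0]],
    [[-0.85,-0.35,0],[0,0,0]],
    [[-0.85,-0.35,0],[0,0,0]],
    [[-0.85,-0.35,0],[0,0,0]]
  ]
}}

```text
clock: 17.35
ee_pos: [0.4732, -0.148, 0.2897]
eef_rot: [-0.001, 0.659, 0.753, -0.0]
wrist_force: [0.6, -0.4, -1.4]
grip_width: 0.137
grip_force: 35.0
```

Emit:
{"method": "carry_out", "body": {
  "moves": [
    [[-0.85,-0.35,0],[0,0,0]],
    [[-0.85,-0.35,0],[0,0,0]],
    [[-0.85,-0.35,0],[0,0,0]],
    [[-0.85,-0.35,0],[0,0,0]],
    [[-0.85,-0.35,0],[0,0,0]]
  ]
}}

```text
clock: 17.77
ee_pos: [0.4267, -0.3261, 0.2896]
eef_rot: [-0.001, 0.659, 0.752, 0.0]
wrist_force: [0.1, -0.2, -1.2]
grip_width: 0.133
grip_force: 35.0
```

Emit:
{"method": "carry_out", "body": {
  "moves": [
    [[0,0,0],[0,0,0]],
    [[0,0,0],[0,0,0]],
    [[0,0,0],[0,0,0]],
    [[0,0,0],[0,0,0]]
  ]
}}

```text
clock: 18.1
ee_pos: [0.4277, -0.3234, 0.2899]
eef_rot: [-0.001, 0.658, 0.753, 0.0]
wrist_force: [0.1, -0.3, -0.4]
grip_width: 0.136
grip_force: 35.0
```

```bash
python3 - <<'E'
from p import *
plan(inbox(-.006,0,.184))
E
```

```text
at [ 0.4277 -0.3234  0.2899] yaw 1.706 tilt [-0.0011  0.0019] F [ 0.1 -0.3 -0.4] w 0.136 t 18.1
turn rz 0.002 shift [-0.021 -0.02   2.648]
```

Emit:
{"method": "carry_out", "body": {
  "moves": [
    [[0,0,0.3],[0,0,0]],
    [[0,0,0.3],[0,0,0]],
    [[0,0,0.3],[0,0,0]],
    [[0,0,0.2],[0,0,0]],
    [[0,0,0.2],[0,0,0]]
  ]
}}

```text
clock: 18.52
ee_pos: [0.4283, -0.3234, 0.2381]
eef_rot: [-0.0, 0.657, 0.754, 0.0]
wrist_force: [0.3, 0.6, -0.8]
grip_width: 0.133
grip_force: 35.0
```

Emit:
{"method": "carry_out", "body": {
  "moves": [
    [[0,0,0.25],[0,0,0]],
    [[0,0,0.25],[0,0,0]],
    [[0,0,0.25],[0,0,0]],
    [[0,0,0.25],[0,0,0]],
    [[0,0,0.2],[0,0,0]]
  ]
}}

```text
clock: 18.93
ee_pos: [0.4276, -0.3246, 0.1893]
eef_rot: [-0.001, 0.658, 0.753, -0.0]
wrist_force: [0.8, 0.0, -1.4]
grip_width: 0.137
grip_force: 35.0
```

Emit:
{"method": "carry_out", "body": {
  "moves": [
    [[0,0,0.15],[0,0,0]],
    [[0,0,0],[0,0,0]],
    [[0,0,0],[0,0,0]],
    [[0,0,0],[0,0,0]]
  ]
}}

```text
clock: 19.27
ee_pos: [0.4278, -0.3249, 0.1846]
eef_rot: [-0.0, 0.658, 0.753, -0.0]
wrist_force: [-1.6, 0.4, -0.7]
grip_width: 0.136
grip_force: 35.0
```

Emit:
{"method": "carry_out", "body": {
  "moves": [
    [[0,0,0],[0,0,0]],
    [[0,0,0],[0,0,0]],
    [[0,0,0],[0,0,0]],
    [[0,0,0],[0,0,0]],
    [[0,0,0],[0,0,0]]
  ],
  "grip": 32
}}

```text
clock: 19.68
ee_pos: [0.4279, -0.3251, 0.1849]
eef_rot: [0.0, 0.658, 0.753, -0.0]
wrist_force: [-1.4, -1.5, 0.2]
grip_width: 0.307
grip_force: 0.5
```

Emit:
{"method": "carry_out", "body": {
  "moves": [
    [[0,0,-0.4],[0,0,0]],
    [[0,0,-0.8],[0,0,0]],
    [[0,0,-0.9],[0,0,0]],
    [[0,0,-0.9],[0,0,0]],
    [[0,0,0],[0,0,0]]
  ]
}}

```text
clock: 20.1
ee_pos: [0.4311, -0.3279, 0.3121]
eef_rot: [0.008, 0.658, 0.753, -0.001]
wrist_force: [0.6, -1.3, 0.2]
grip_width: 0.32
grip_force: 0.0
```

Emit:
{"method": "carry_out", "body": {
  "moves": [
    [[0,0,0],[0,0,0]],
    [[0,0,0],[0,0,0]]
  ]
}}

```text
clock: 20.27
ee_pos: [0.4276, -0.3243, 0.3042]
eef_rot: [-0.0, 0.658, 0.753, 0.0]
wrist_force: [-0.0, 0.4, -0.3]
grip_width: 0.317
grip_force: 0.0
```

```bash
python3 - <<'E'
from p import *
import pickle
a=r.get_image("top");b=r.get_image("side");pickle.dump((a,b),open("im1.pkl","wb"))
plan(inbox(-.006,0,.29))
cv2.imwrite("pics/top1.png",a["img"][:,:,::-1]);crop(a,195,140,485,290,2.7,"t1")
E
```

```text
at [ 0.4271 -0.3239  0.3029] yaw 1.7058 tilt [-0.0022  0.0028] F [-0.4  0.6  0.4] w 0.318 t 20.37
turn rz 0.0 shift [-0.009 -0.003  0.322]
```

View pics/t1.png

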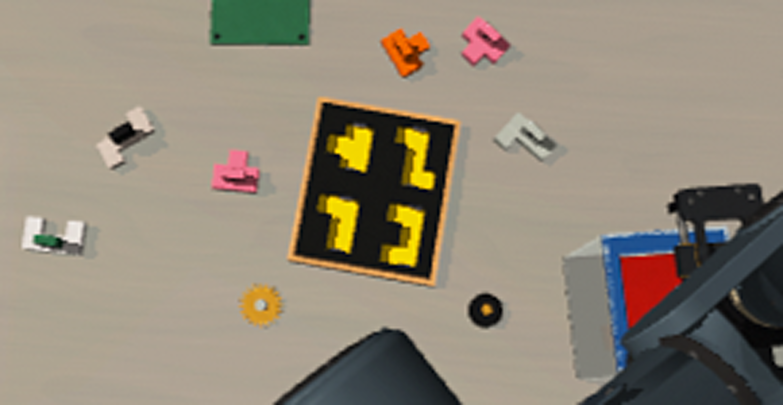

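```bash
cat > f.py <<'E'
from p import *
import pickle,sys
G={'L':(.6481,-.2012,.872),'Z':(.6163,.3128,-.959),'U':(.4761,.389,-1.512)}
def find(k,im,cams="ab"):
    g=G[k];c=[im["ab".index(x)] for x in cams]
    o=min((fit(c,k,0,g[0],g[1],g[2]+da,sl=(.05,-.35),hw=.05) for da in(-.07,.07)),key=lambda q:q[2]);print(k,cams,np.round(o[0],4),np.round(o[2],1),flush=True);return o[0]
E
python3 - <<'E'
from f import *
im=pickle.load(open("im1.pkl","rb"))
find('L',im,'a');q=find('L',im,'b')
for k in 'ZU':find(k,im,'ab')
q=(.6481,-.2013);t=.870
plan((*q,.3,t),(*q,.037,t))
E
```

```text
L a [ 0.6482 -0.2015  0.8688] 7.5
L b [ 0.6483 -0.2035  0.8664] 17.3
Z ab [ 0.6162  0.3125 -0.9604] 18.6
U ab [ 0.4752  0.3895 -1.5943] 38.0
at [ 0.4271 -0.3239  0.3029] yaw 1.7058 tilt [-0.0022  0.0028] F [-0.4  0.6  0.4] w 0.318 t 20.37
turn rz 7.981 shift [5.905 2.246 0.072]
turn rz -0.0 shift [0.    0.    6.575]
```

Emit:
{"method": "carry_out", "body": {
  "moves": [
    [[0,0,0],[0,0,1]],
    [[0,0,0],[0,0,1]],
    [[0,0,0],[0,0,1]],
    [[0,0,0],[0,0,1]],
    [[0,0,0],[0,0,1]]
  ],
  "grip": 50
}}

```text
clock: 20.78
ee_pos: [0.4272, -0.3241, 0.3026]
eef_rot: [-0.002, 0.832, 0.555, -0.0]
wrist_force: [-0.2, -0.5, 0.5]
grip_width: 0.489
grip_force: 0.0
```

Emit:
{"method": "carry_out", "body": {
  "moves": [
    [[0,0,0],[0,0,1]],
    [[0,0,0],[0,0,1]],
    [[0,0,0],[0,0,0.98]],
    [[0.84,0.32,0],[0,0,0]],
    [[0.84,0.32,0],[0,0,0]]
  ]
}}

```text
clock: 21.2
ee_pos: [0.4898, -0.2901, 0.3027]
eef_rot: [-0.002, 0.908, 0.419, -0.001]
wrist_force: [0.1, -0.1, 0.2]
grip_width: 0.497
grip_force: 0.0
```

Emit:
{"method": "carry_out", "body": {
  "moves": [
    [[0.84,0.32,0],[0,0,0]],
    [[0.84,0.32,0],[0,0,0]],
    [[0.84,0.32,0],[0,0,0]],
    [[0.84,0.32,0],[0,0,0]],
    [[0.84,0.32,0],[0,0,0]]
  ]
}}

```text
clock: 21.62
ee_pos: [0.6486, -0.2013, 0.302]
eef_rot: [-0.002, 0.907, 0.422, -0.001]
wrist_force: [0.6, -1.1, 0.7]
grip_width: 0.5
grip_force: 0.0
```

Emit:
{"method": "carry_out", "body": {
  "moves": [
    [[0,0,0.8],[0,0,0]],
    [[0,0,0.9],[0,0,0]],
    [[0,0,0.9],[0,0,0]],
    [[0,0,0.9],[0,0,0]],
    [[0,0,0.9],[0,0,0]]
  ]
}}

```text
clock: 22.03
ee_pos: [0.6468, -0.2019, 0.1248]
eef_rot: [-0.001, 0.907, 0.422, -0.001]
wrist_force: [0.4, -0.3, -0.9]
grip_width: 0.504
grip_force: 0.0
```

Emit:
{"method": "carry_out", "body": {
  "moves": [
    [[0,0,0.6],[0,0,0]],
    [[0,0,0],[0,0,0]],
    [[0,0,0],[0,0,0]],
    [[0,0,0],[0,0,0]],
    [[0,0,0],[0,0,0]]
  ]
}}

```text
clock: 22.45
ee_pos: [0.6495, -0.2035, 0.1066]
eef_rot: [0.002, 0.907, 0.421, 0.001]
wrist_force: [-0.1, -0.1, -0.3]
grip_width: 0.498
grip_force: 0.0
```

```bash
python3 - <<'E'
from f import *
b=r.get_image("side");find('L',(None,b),'b');crop(b,310,120,410,220,5,"gl")
plan((.6482,-.202,.037,.869))
E
```

```text
L b [ 0.6485 -0.2034  0.8601] 42.1
at [ 0.6495 -0.2035  0.1069] yaw 0.8701 tilt [ 0.004  -0.0019] F [-0.2  0.4 -0.2] w 0.5 t 22.5
turn rz 0.011 shift [ 0.009 -0.048  1.748]
```

View pics/gl.png

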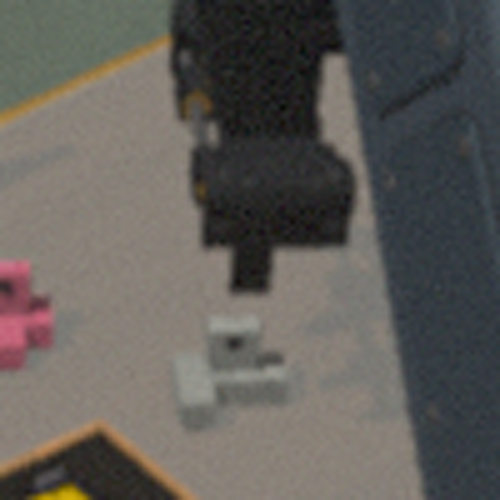

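```bash
python3 - <<'E'
from f import *
b=r.get_image("side")
P=lambda *q:((proj(b,[q])[0]-[310,120]+.5)*5).round(1)
p,M,s=pose()
for sg in(-1,1):
  for sx in(-1,1):
    q=p+M@np.array([sx*.0095,sg*(.022),.014]);print("tip",sg,sx,P(*q))
for dx,dy in rect(0,0,30,12):
    c,sn=np.cos(.869),np.sin(.869);print("lugtop",P(.6482+(c*dx-sn*dy)/1e3,-.202+(sn*dx+c*dy)/1e3,.052))
E
```

```text
tip -1 -1 [264.2 285.2]
tip -1 1 [229.5 285.6]
tip 1 -1 [254.1 238.7]
tip 1 1 [220.3 239. ]
lugtop [261.1 316.5]
lugtop [208.2 317.1]
lugtop [210.5 329.9]
lugtop [263.8 329.3]
```

Emit:
{"method": "carry_out", "body": {
  "moves": [
    [[0.04,-0.03,0.4],[0,0,0]],
    [[0,0,0.4],[0,0,0]],
    [[0,0,0.4],[0,0,0]],
    [[0,0,0.3],[0,0,0]],
    [[0,0,0.23],[0,0,0]]
  ]
}}

```text
clock: 22.97
ee_pos: [0.6483, -0.2009, 0.0353]
eef_rot: [0.0, 0.907, 0.421, 0.0]
wrist_force: [0.3, -0.9, -0.0]
grip_width: 0.502
grip_force: 0.0
```

Emit:
{"method": "carry_out", "body": {
  "moves": [
    [[0,0,0],[0,0,0]],
    [[0,0,0],[0,0,0]],
    [[0,0,0],[0,0,0]],
    [[0,0,0],[0,0,0]]
  ]
}}

```text
clock: 23.3
ee_pos: [0.6489, -0.2012, 0.0365]
eef_rot: [0.001, 0.907, 0.421, 0.001]
wrist_force: [0.0, 0.3, 0.2]
grip_width: 0.498
grip_force: 0.0
```

Emit:
{"method": "carry_out", "body": {
  "moves": [
    [[0,0,0],[0,0,0]],
    [[0,0,0],[0,0,0]],
    [[0,0,0],[0,0,0]],
    [[0,0,0],[0,0,0]],
    [[0,0,0],[0,0,0]]
  ],
  "grip": 0,
  "grip_force": 45
}}

```text
clock: 23.72
ee_pos: [0.6481, -0.2008, 0.0354]
eef_rot: [0.0, 0.907, 0.421, 0.0]
wrist_force: [-0.5, 0.1, 0.1]
grip_width: 0.201
grip_force: 0.0
```

Emit:
{"method": "carry_out", "body": {
  "moves": [
    [[0,0,0],[0,0,0]],
    [[0,0,0],[0,0,0]],
    [[0,0,0],[0,0,0]],
    [[0,0,0],[0,0,0]]
  ]
}}

```text
clock: 24.05
ee_pos: [0.6482, -0.201, 0.0354]
eef_rot: [0.0, 0.907, 0.421, 0.0]
wrist_force: [0.8, -0.4, 0.4]
grip_width: 0.135
grip_force: 45.0
```

```bash
python3 - <<'E'
from f import *
q=SL['L'];p=pose()[0]
plan((p[0],p[1],.11,.869),(p[0],p[1],.11,Y),(*q,.11,Y),(*q,.043,Y))
E
```

```text
at [ 0.6482 -0.201   0.0354] yaw 0.8701 tilt [ 0.0003 -0.0002] F [ 0.8 -0.4  0.4] w 0.135 t 24.05
turn rz 0.01 shift [ 0.     0.    -1.866]
turn rz 9.392 shift [ 0. -0. -0.]
turn rz -0.0 shift [-3.82  -5.396 -0.   ]
turn rz -0.0 shift [ 0.    -0.     1.675]
```

Emit:
{"method": "carry_out", "body": {
  "moves": [
    [[0,0,-0.4],[0,0,0]],
    [[0,0,-0.5],[0,0,0]],
    [[0,0,-0.5],[0,0,0]],
    [[0,0,-0.5],[0,0,0]],
    [[0,0,0],[0,0,0]]
  ]
}}

```text
clock: 24.47
ee_pos: [0.6504, -0.2017, 0.1152]
eef_rot: [0.003, 0.907, 0.422, 0.002]
wrist_force: [0.4, 0.1, -0.8]
grip_width: 0.133
grip_force: 45.0
```

Emit:
{"method": "carry_out", "body": {
  "moves": [
    [[0,0,0],[0,0,0.94]],
    [[0,0,0],[0,0,0.94]],
    [[0,0,0],[0,0,0.94]],
    [[0,0,0],[0,0,0.94]],
    [[0,0,0],[0,0,0.94]]
  ]
}}

```text
clock: 24.88
ee_pos: [0.647, -0.2002, 0.1095]
eef_rot: [-0.001, 0.983, 0.185, -0.001]
wrist_force: [0.3, 0.7, -2.0]
grip_width: 0.135
grip_force: 45.0
```

Emit:
{"method": "carry_out", "body": {
  "moves": [
    [[0,0,0],[0,0,0.94]],
    [[0,0,0],[0,0,0.94]],
    [[0,0,0],[0,0,0.94]],
    [[0,0,0],[0,0,0.94]],
    [[0,0,0],[0,0,0.94]]
  ]
}}

```text
clock: 25.3
ee_pos: [0.6471, -0.2002, 0.1094]
eef_rot: [-0.001, 0.998, -0.06, -0.001]
wrist_force: [-0.2, -0.1, -2.3]
grip_width: 0.134
grip_force: 45.0
```

Emit:
{"method": "carry_out", "body": {
  "moves": [
    [[-0.5,-0.7,0],[0,0,0]],
    [[-0.55,-0.77,0],[0,0,0]],
    [[-0.55,-0.77,0],[0,0,0]],
    [[-0.55,-0.77,0],[0,0,0]],
    [[-0.55,-0.77,0],[0,0,0]]
  ]
}}

```text
clock: 25.72
ee_pos: [0.556, -0.0368, 0.11]
eef_rot: [-0.0, 0.998, -0.057, -0.001]
wrist_force: [0.9, 0.4, -2.2]
grip_width: 0.137
grip_force: 45.0
```

Emit:
{"method": "carry_out", "body": {
  "moves": [
    [[-0.55,-0.77,0],[0,0,0]],
    [[-0.55,-0.77,0],[0,0,0]],
    [[0,0,0],[0,0,0]],
    [[0,0,0],[0,0,0]],
    [[0,0,0],[0,0,0]]
  ]
}}

```text
clock: 26.13
ee_pos: [0.5217, 0.0279, 0.1109]
eef_rot: [0.0, 0.998, -0.057, 0.0]
wrist_force: [0.6, -0.2, -2.3]
grip_width: 0.136
grip_force: 45.0
```

```bash
python3 - <<'E'
from f import *
plan((*SL['L'],.0414,Y))
b=r.get_image("side");p,M,s=pose();o=np.array([p[0],p[1],p[2]-.0354]);I=cv2.resize(b["img"][150:290,260:400,::-1],None,fx=4,fy=4,interpolation=2)
for q in SH['L']:
  for z,col,org,an in((.02,(0,0,255),o,np.arctan2(M[1,0],M[0,0])),(.0,(255,255,0),o,np.arctan2(M[1,0],M[0,0])),(0.022,(0,255,0),np.array([*SL['L'],0]),Y)):
    g=2 if col[1]==255 and col[0]==0 else 0
    c,sn=np.cos(an),np.sin(an);P=np.array([[org[0]+(c*x-sn*y)/1e3,org[1]+(sn*x+c*y)/1e3,org[2]+z] for x,y in rect(q[0],q[1],q[2]+2*g,q[3]+2*g)])
    cv2.polylines(I,[np.round((proj(b,P)-[260,150]+.5)*4).astype(int)],True,col,1)
cv2.imwrite("pics/hl.png",I)
E
```

```text
at [0.5217 0.0279 0.1109] yaw -0.1133 tilt [ 0.0004 -0.0003] F [ 0.6 -0.2 -2.3] w 0.136 t 26.13
turn rz 0.011 shift [-0.024 -0.072  1.737]
```

View pics/hl.png

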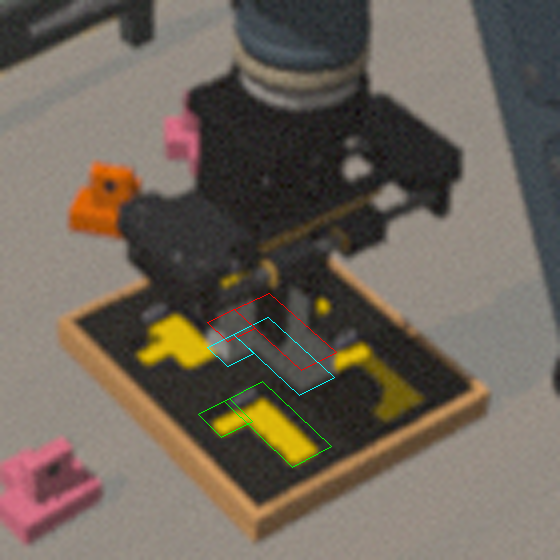

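Emit:
{"method": "carry_out", "body": {
  "moves": [
    [[-0.02,-0.07,0.3],[0,0,0]],
    [[0,0,0.4],[0,0,0]],
    [[0,0,0.4],[0,0,0]],
    [[0,0,0.2],[0,0,0]],
    [[0,0,0],[0,0,0]]
  ],
  "grip_force": 55
}}

```text
clock: 26.6
ee_pos: [0.5205, 0.0297, 0.0575]
eef_rot: [-0.0, 0.998, -0.058, -0.002]
wrist_force: [-0.2, -0.2, -1.3]
grip_width: 0.135
grip_force: 55.0
```

Emit:
{"method": "carry_out", "body": {
  "moves": [
    [[0,0,0],[0,0,0]],
    [[0,0,0.1],[0,0,0]],
    [[0,0,0.1],[0,0,0]],
    [[0,0,0],[0,0,0]],
    [[0,0,0],[0,0,0]]
  ]
}}

```text
clock: 27.02
ee_pos: [0.5209, 0.0308, 0.0515]
eef_rot: [-0.0, 0.998, -0.057, 0.0]
wrist_force: [-0.3, -0.2, -1.7]
grip_width: 0.136
grip_force: 55.0
```

```bash
python3 - <<'E'
from f import *
plan((*SL['L'],.0414,Y))
E
```

```text
at [0.5209 0.0308 0.0515] yaw -0.1142 tilt [ 0.0003 -0.    ] F [-0.3 -0.2 -1.7] w 0.136 t 27.02
turn rz 0.003 shift [ 0.004 -0.003  0.253]
```

Emit:
{"method": "carry_out", "body": {
  "moves": [
    [[0,0,0.08],[0,0,0]],
    [[0,0,0.08],[0,0,0]],
    [[0,0,0],[0,0,0]],
    [[0,0,0],[0,0,0]]
  ]
}}

```text
clock: 27.35
ee_pos: [0.5212, 0.0308, 0.0449]
eef_rot: [0.0, 0.998, -0.057, 0.0]
wrist_force: [1.2, -0.7, -1.5]
grip_width: 0.134
grip_force: 55.0
```

Emit:
{"method": "carry_out", "body": {
  "moves": [
    [[0,0,0.06],[0,0,0]],
    [[0,0,0.05],[0,0,0]],
    [[0,0,0],[0,0,0]],
    [[0,0,0],[0,0,0]],
    [[0,0,0],[0,0,0]]
  ]
}}

```text
clock: 27.77
ee_pos: [0.5213, 0.0307, 0.0413]
eef_rot: [0.0, 0.998, -0.057, 0.001]
wrist_force: [-0.0, -0.2, 5.7]
grip_width: 0.133
grip_force: 55.0
```

Emit:
{"method": "carry_out", "body": {
  "moves": [
    [[0,0,0.05],[0,0,0]],
    [[0,0,0],[0,0,0]],
    [[0,0,0],[0,0,0]],
    [[0,0,0],[0,0,0]]
  ]
}}

```text
clock: 28.1
ee_pos: [0.5213, 0.0307, 0.0412]
eef_rot: [0.0, 0.998, -0.057, 0.001]
wrist_force: [-2.9, -0.1, 22.8]
grip_width: 0.139
grip_force: 55.0
```

Emit:
{"method": "carry_out", "body": {
  "moves": [
    [[0,0,0.03],[0,0,0]],
    [[0,0,0],[0,0,0]],
    [[0,0,0],[0,0,0]],
    [[0,0,0],[0,0,0]]
  ]
}}

```text
clock: 28.43
ee_pos: [0.5213, 0.0307, 0.0412]
eef_rot: [0.0, 0.998, -0.057, 0.001]
wrist_force: [-4.2, -0.1, 30.8]
grip_width: 0.132
grip_force: 55.0
```

Emit:
{"method": "carry_out", "body": {
  "moves": [
    [[0,0,-0.08],[0,0,0]],
    [[0,0,0],[0,0,0]],
    [[0,0,0],[0,0,0]]
  ]
}}

```text
clock: 28.68
ee_pos: [0.5214, 0.0307, 0.0413]
eef_rot: [0.0, 0.998, -0.057, 0.001]
wrist_force: [-0.4, -1.1, 12.6]
grip_width: 0.134
grip_force: 55.0
```

Emit:
{"method": "carry_out", "body": {
  "moves": [
    [[0,0,0],[0,0,0]],
    [[0,0,0],[0,0,0]],
    [[0,0,0],[0,0,0]],
    [[0,0,0],[0,0,0]],
    [[0,0,0],[0,0,0]]
  ],
  "grip": 50
}}

```text
clock: 29.1
ee_pos: [0.5203, 0.0309, 0.0399]
eef_rot: [-0.0, 0.998, -0.057, -0.001]
wrist_force: [0.6, 0.5, -0.8]
grip_width: 0.423
grip_force: 0.0
```

Emit:
{"method": "carry_out", "body": {
  "moves": [
    [[0,0,-0.4],[0,0,0]],
    [[0,0,-0.7],[0,0,0]],
    [[0,0,-0.9],[0,0,0]],
    [[0,0,-0.9],[0,0,0]],
    [[0,0,-0.9],[0,0,0]]
  ]
}}

```text
clock: 29.52
ee_pos: [0.5199, 0.0309, 0.1931]
eef_rot: [-0.0, 0.998, -0.057, -0.001]
wrist_force: [1.3, -0.2, -0.1]
grip_width: 0.501
grip_force: 0.0
```

Emit:
{"method": "carry_out", "body": {
  "moves": [
    [[0,0,0],[0,0,0]],
    [[0,0,0],[0,0,0]],
    [[0,0,0],[0,0,0]]
  ]
}}

```text
clock: 29.77
ee_pos: [0.52, 0.0309, 0.1918]
eef_rot: [-0.0, 0.998, -0.057, -0.001]
wrist_force: [0.3, -0.5, -0.9]
grip_width: 0.504
grip_force: 0.0
```

```bash
python3 - <<'E'
from f import *
im=r.get_image("top"),r.get_image("side");pickle.dump(im,open("im2.pkl","wb"))
for k in 'ZU':
    for c in('a','b','ab'):find(k,im,c)
t=-.96+np.pi
p=pose()[0]
plan((p[0],p[1],p[2],t),(.6163,.3127,.19,t))
E
```

```text
Z a [ 0.6159  0.3135 -0.9554] 8.3
Z b [ 0.6173  0.3117 -0.9377] 10.9
Z ab [ 0.6164  0.3127 -0.9541] 19.9
U a [ 0.4738  0.3905 -1.6266] 17.1
U b [ 0.4763  0.3892 -1.5869] 21.8
U ab [ 0.4757  0.3897 -1.5854] 43.0
at [0.5194 0.031  0.1908] yaw -0.1142 tilt [-0.0043  0.0007] F [ 0.3 -0.4  0.6] w 0.501 t 29.87
turn rz -21.924 shift [ 0.  0. -0.]
turn rz -0.0 shift [4.38  6.024 0.019]
```

Emit:
{"method": "carry_out", "body": {
  "moves": [
    [[0,0,0],[0,0,-1]],
    [[0,0,0],[0,0,-1]],
    [[0,0,0],[0,0,-1]],
    [[0,0,0],[0,0,-1]],
    [[0,0,0],[0,0,-1]]
  ]
}}

```text
clock: 30.28
ee_pos: [0.5197, 0.0309, 0.1905]
eef_rot: [-0.001, 0.979, 0.206, -0.002]
wrist_force: [-0.0, 0.6, 0.3]
grip_width: 0.504
grip_force: 0.0
```

Emit:
{"method": "carry_out", "body": {
  "moves": [
    [[0,0,0],[0,0,-1]],
    [[0,0,0],[0,0,-1]],
    [[0,0,0],[0,0,-1]],
    [[0,0,0],[0,0,-1]],
    [[0,0,0],[0,0,-1]]
  ]
}}

```text
clock: 30.7
ee_pos: [0.5197, 0.0309, 0.1905]
eef_rot: [-0.001, 0.892, 0.452, -0.002]
wrist_force: [-0.6, 0.1, -0.2]
grip_width: 0.499
grip_force: 0.0
```

Emit:
{"method": "carry_out", "body": {
  "moves": [
    [[0,0,0],[0,0,-1]],
    [[0,0,0],[0,0,-1]],
    [[0,0,0],[0,0,-1]],
    [[0,0,0],[0,0,-1]],
    [[0,0,0],[0,0,-1]]
  ]
}}

```text
clock: 31.12
ee_pos: [0.5197, 0.0309, 0.1905]
eef_rot: [-0.002, 0.745, 0.667, -0.001]
wrist_force: [0.0, -0.2, 0.4]
grip_width: 0.504
grip_force: 0.0
```

Emit:
{"method": "carry_out", "body": {
  "moves": [
    [[0,0,0],[0,0,-1]],
    [[0,0,0],[0,0,-1]],
    [[0,0,0],[0,0,-1]],
    [[0,0,0],[0,0,-1]],
    [[0,0,0],[0,0,-1]]
  ]
}}

```text
clock: 31.53
ee_pos: [0.5197, 0.0309, 0.1905]
eef_rot: [-0.002, 0.547, 0.837, -0.001]
wrist_force: [1.4, 0.2, 0.3]
grip_width: 0.499
grip_force: 0.0
```

Emit:
{"method": "carry_out", "body": {
  "moves": [
    [[0,0,0],[0,0,-1]],
    [[0,0,0],[0,0,-1]],
    [[0.5,0.7,0],[0,0,0]],
    [[0.5,0.7,0],[0,0,0]],
    [[0.5,0.7,0],[0,0,0]]
  ]
}}

```text
clock: 31.95
ee_pos: [0.5538, 0.1289, 0.1904]
eef_rot: [-0.002, 0.459, 0.888, -0.001]
wrist_force: [0.3, -0.5, 0.1]
grip_width: 0.496
grip_force: 0.0
```

Emit:
{"method": "carry_out", "body": {
  "moves": [
    [[0.55,0.75,0],[0,0,0]],
    [[0.55,0.75,0],[0,0,0]],
    [[0.55,0.75,0],[0,0,0]],
    [[0.55,0.75,0],[0,0,0]],
    [[0.55,0.75,0],[0,0,0]]
  ]
}}

```text
clock: 32.37
ee_pos: [0.612, 0.3065, 0.1897]
eef_rot: [-0.002, 0.458, 0.889, -0.002]
wrist_force: [0.7, 0.6, -0.2]
grip_width: 0.503
grip_force: 0.0
```

Emit:
{"method": "carry_out", "body": {
  "moves": [
    [[0,0,0.6],[0,0,0]],
    [[0,0,0.8],[0,0,0]],
    [[0,0,0.6],[0,0,0]],
    [[0,0,0],[0,0,0]],
    [[0,0,0],[0,0,0]]
  ]
}}

```text
clock: 32.78
ee_pos: [0.6107, 0.3044, 0.109]
eef_rot: [-0.003, 0.458, 0.889, -0.003]
wrist_force: [1.5, -0.5, 0.6]
grip_width: 0.5
grip_force: 0.0
```

```bash
python3 - <<'E'
from f import *
im=None,r.get_image("side")
find('Z',im,'b');b=im[1];p,M,s=pose()
P=lambda q:((proj(b,[q])[0]-[150,200]+.5)*5).round(1)
for sg in(-1,1):
  for sx in(-1,1):
    print("tip",sg,sx,P(p+M@np.array([sx*.0095,sg*(.022),.014])))
crop(b,150,200,270,320,5,"gz")
plan((.6163,.3127,.037,2.19))
E
```

```text
Z b [ 0.6172  0.3117 -0.943 ] 105.3
tip -1 -1 [353.8 338.1]
tip -1 1 [338.2 370.2]
tip 1 -1 [257.1 321.8]
tip 1 1 [240.2 353.5]
at [0.6125 0.3048 0.1113] yaw 2.1894 tilt [-0.0023 -0.0007] F [ 0.4 -0.1  1. ] w 0.503 t 32.83
turn rz -0.006 shift [0.106 0.192 1.859]
```

View pics/gz.png

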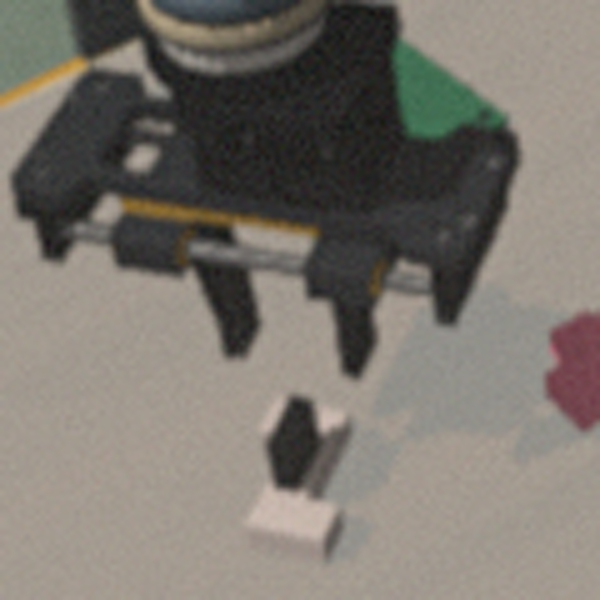

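Emit:
{"method": "carry_out", "body": {
  "moves": [
    [[0.11,0.19,0.4],[0,0,0]],
    [[0,0,0.4],[0,0,0]],
    [[0,0,0.4],[0,0,0]],
    [[0,0,0.3],[0,0,0]],
    [[0,0,0],[0,0,0]]
  ]
}}

```text
clock: 33.25
ee_pos: [0.6158, 0.3124, 0.0513]
eef_rot: [-0.001, 0.458, 0.889, -0.001]
wrist_force: [-0.3, -0.6, -0.7]
grip_width: 0.503
grip_force: 0.0
```

Emit:
{"method": "carry_out", "body": {
  "moves": [
    [[0,0,0],[0,0,0]],
    [[0,0,0],[0,0,0]],
    [[0,0,0],[0,0,0]]
  ]
}}

```text
clock: 33.5
ee_pos: [0.6176, 0.3133, 0.0542]
eef_rot: [0.001, 0.458, 0.889, 0.001]
wrist_force: [-0.0, 0.3, -0.2]
grip_width: 0.502
grip_force: 0.0
```

```bash
python3 - <<'E'
from f import *
plan((.6163,.3127,.037,2.19))
E
```

```text
at [0.6176 0.3133 0.0542] yaw 2.1894 tilt [0.0028 0.001 ] F [-0.   0.3 -0.2] w 0.502 t 33.5
turn rz -0.005 shift [ 0.007 -0.036  0.43 ]
```

Emit:
{"method": "carry_out", "body": {
  "moves": [
    [[0,-0.03,0.2],[0,0,0]],
    [[0,0,0.23],[0,0,0]],
    [[0,0,0],[0,0,0]],
    [[0,0,0],[0,0,0]],
    [[0,0,0],[0,0,0]]
  ]
}}

```text
clock: 33.92
ee_pos: [0.6153, 0.3123, 0.0349]
eef_rot: [-0.0, 0.458, 0.889, -0.0]
wrist_force: [-0.2, 0.3, -0.1]
grip_width: 0.498
grip_force: 0.0
```

Emit:
{"method": "carry_out", "body": {
  "moves": [
    [[0,0,0],[0,0,0]],
    [[0,0,0],[0,0,0]],
    [[0,0,0],[0,0,0]],
    [[0,0,0],[0,0,0]],
    [[0,0,0],[0,0,0]]
  ],
  "grip": 0
}}

```text
clock: 34.33
ee_pos: [0.6156, 0.3124, 0.0355]
eef_rot: [0.0, 0.458, 0.889, 0.0]
wrist_force: [-0.5, 0.2, -0.5]
grip_width: 0.206
grip_force: 0.0
```

Emit:
{"method": "carry_out", "body": {
  "moves": [
    [[0,0,0],[0,0,0]],
    [[0,0,0],[0,0,0]],
    [[0,0,0],[0,0,0]],
    [[0,0,0],[0,0,0]],
    [[0,0,0],[0,0,0]]
  ]
}}

```text
clock: 34.75
ee_pos: [0.6157, 0.3124, 0.0355]
eef_rot: [0.0, 0.458, 0.889, 0.0]
wrist_force: [-0.9, 0.4, 1.4]
grip_width: 0.128
grip_force: 55.0
```

```bash
python3 - <<'E'
from f import *
q=SL['Z'];p=pose()[0];t=Y+np.pi
plan((p[0],p[1],.13,2.19),(p[0],p[1],.13,t),(*q,.13,t))
E
```

```text
at [0.6157 0.3124 0.0355] yaw 2.1896 tilt [0.0004 0.0001] F [-0.9  0.4  1.4] w 0.128 t 34.75
turn rz -0.004 shift [ 0.     0.    -2.363]
turn rz -7.994 shift [ 0.  0. -0.]
turn rz -0.0 shift [-0.955 -9.186 -0.   ]
```

Emit:
{"method": "carry_out", "body": {
  "moves": [
    [[0,0,-0.4],[0,0,0]],
    [[0,0,-0.7],[0,0,0]],
    [[0,0,-0.7],[0,0,0]],
    [[0,0,-0.6],[0,0,0]],
    [[0,0,0],[0,0,0]]
  ]
}}

```text
clock: 35.17
ee_pos: [0.6188, 0.3135, 0.137]
eef_rot: [0.004, 0.458, 0.889, 0.004]
wrist_force: [0.9, 0.1, -1.3]
grip_width: 0.13
grip_force: 55.0
```

Emit:
{"method": "carry_out", "body": {
  "moves": [
    [[0,0,0],[0,0,-1]],
    [[0,0,0],[0,0,-1]],
    [[0,0,0],[0,0,-1]],
    [[0,0,0],[0,0,-1]],
    [[0,0,0],[0,0,-1]]
  ]
}}

```text
clock: 35.58
ee_pos: [0.6146, 0.312, 0.1298]
eef_rot: [-0.001, 0.21, 0.978, -0.001]
wrist_force: [-0.4, -0.8, -0.9]
grip_width: 0.132
grip_force: 55.0
```

Emit:
{"method": "carry_out", "body": {
  "moves": [
    [[0,0,0],[0,0,-1]],
    [[0,0,0],[0,0,-1]],
    [[0,0,0],[0,0,-1]],
    [[0,0,0],[0,0,0]],
    [[-0.05,-0.5,0],[0,0,0]]
  ]
}}

```text
clock: 36.0
ee_pos: [0.6145, 0.2951, 0.1302]
eef_rot: [-0.0, 0.057, 0.998, 0.001]
wrist_force: [0.1, 0.4, -0.4]
grip_width: 0.132
grip_force: 55.0
```

Emit:
{"method": "carry_out", "body": {
  "moves": [
    [[-0.1,-0.95,0],[0,0,0]],
    [[-0.1,-0.95,0],[0,0,0]],
    [[-0.1,-0.95,0],[0,0,0]],
    [[-0.1,-0.95,0],[0,0,0]],
    [[-0.1,-0.95,0],[0,0,0]]
  ]
}}

```text
clock: 36.42
ee_pos: [0.6126, 0.0996, 0.1305]
eef_rot: [-0.001, 0.058, 0.998, -0.0]
wrist_force: [0.6, -0.9, 0.1]
grip_width: 0.13
grip_force: 55.0
```

Emit:
{"method": "carry_out", "body": {
  "moves": [
    [[-0.1,-0.95,0],[0,0,0]],
    [[-0.1,-0.95,0],[0,0,0]],
    [[-0.1,-0.95,0],[0,0,0]],
    [[-0.1,-0.95,0],[0,0,0]],
    [[0,0,0],[0,0,0]]
  ]
}}

```text
clock: 36.83
ee_pos: [0.6126, -0.0592, 0.1309]
eef_rot: [0.001, 0.062, 0.998, -0.002]
wrist_force: [-0.2, 1.0, -0.5]
grip_width: 0.132
grip_force: 55.0
```

Emit:
{"method": "carry_out", "body": {
  "moves": [
    [[0,0,0.3],[0,0,0]],
    [[0,0,0.3],[0,0,0]],
    [[0,0,0.3],[0,0,0]],
    [[0,0,0],[0,0,0]],
    [[0,0,0],[0,0,0]]
  ]
}}

```text
clock: 37.25
ee_pos: [0.6107, -0.0498, 0.0934]
eef_rot: [-0.002, 0.056, 0.998, 0.0]
wrist_force: [0.3, 0.5, -1.2]
grip_width: 0.136
grip_force: 55.0
```

```bash
python3 - <<'E'
from f import *
plan((*SL['Z'],.0415,Y+np.pi))
# check held part against image: fit Z raised by zb
b=r.get_image("side");p,M,s=pose();dz=p[2]-.0355
import h
def err(dx,dy):
    an=np.arctan2(M[1,0],M[0,0]);c,sn=np.cos(an),np.sin(an)
    P=[]
    for q in SH['Z']:
        P+= [[p[0]+(c*(x+dx)-sn*(y+dy))/1e3,p[1]+(sn*(x+dx)+c*(y+dy))/1e3,dz+.02] for x,y in rect(*q)]
    return np.array(P)
I=cv2.resize(b["img"][140:290,260:400,::-1],None,fx=4,fy=4,interpolation=2)
P=err(0,0)
for i in range(3):cv2.polylines(I,[np.round((proj(b,P[4*i:4*i+4])-[260,140]+.5)*4).astype(int)],True,(0,0,255),1)
cv2.imwrite("pics/hz.png",I)
E
```

```text
at [ 0.6107 -0.0498  0.0934] yaw 3.0291 tilt [-0.0041  0.0012] F [ 0.3  0.5 -1.2] w 0.136 t 37.25
turn rz 0.019 shift [-0.045 -0.176  1.297]
```

View pics/hz.png

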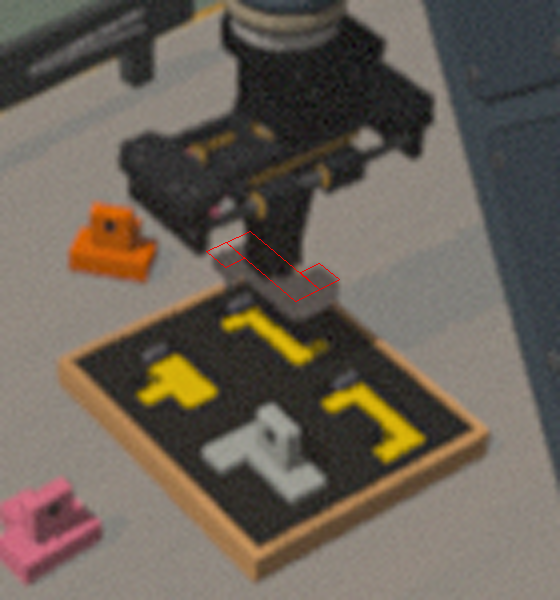

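Emit:
{"method": "carry_out", "body": {
  "moves": [
    [[-0.04,-0.17,0.2],[0,0,0]],
    [[0,0,0.4],[0,0,0]],
    [[0,0,0.3],[0,0,0]],
    [[0,0,0],[0,0,0]],
    [[0,0,0],[0,0,0]]
  ]
}}

```text
clock: 37.72
ee_pos: [0.6122, -0.0584, 0.0585]
eef_rot: [-0.001, 0.057, 0.998, 0.0]
wrist_force: [0.1, -0.5, -1.5]
grip_width: 0.138
grip_force: 55.0
```

Emit:
{"method": "carry_out", "body": {
  "moves": [
    [[0,0,0],[0,0,0]],
    [[0,0,0],[0,0,0]],
    [[0,0,0],[0,0,0]],
    [[0,0,0],[0,0,0]]
  ]
}}

```text
clock: 38.05
ee_pos: [0.6132, -0.0586, 0.06]
eef_rot: [0.001, 0.057, 0.998, -0.0]
wrist_force: [-0.3, -0.6, -1.5]
grip_width: 0.132
grip_force: 55.0
```

```bash
python3 - <<'E'
from f import *
plan((*SL['Z'],.0415,Y+np.pi))
E
```

```text
at [ 0.6132 -0.0586  0.06  ] yaw 3.0275 tilt [ 0.0011 -0.0003] F [-0.3 -0.6 -1.5] w 0.132 t 38.05
turn rz 0.004 shift [0.044 0.036 0.463]
```

Emit:
{"method": "carry_out", "body": {
  "moves": [
    [[0.04,0.035,0],[0,0,0]],
    [[0,0,0.1],[0,0,0]],
    [[0,0,0.1],[0,0,0]],
    [[0,0,0],[0,0,0]],
    [[0,0,0],[0,0,0]]
  ]
}}

```text
clock: 38.47
ee_pos: [0.6116, -0.0571, 0.0511]
eef_rot: [0.0, 0.057, 0.998, -0.0]
wrist_force: [-0.0, 0.4, -1.2]
grip_width: 0.133
grip_force: 55.0
```

Emit:
{"method": "carry_out", "body": {
  "moves": [
    [[0,0,0.08],[0,0,0]],
    [[0,0,0.08],[0,0,0]],
    [[0,0,0],[0,0,0]],
    [[0,0,0],[0,0,0]],
    [[0,0,0],[0,0,0]]
  ]
}}

```text
clock: 38.88
ee_pos: [0.6114, -0.0571, 0.0446]
eef_rot: [-0.0, 0.057, 0.998, -0.0]
wrist_force: [1.0, 0.5, -2.6]
grip_width: 0.128
grip_force: 55.0
```

Emit:
{"method": "carry_out", "body": {
  "moves": [
    [[0,0,0.06],[0,0,0]],
    [[0,0,0],[0,0,0]],
    [[0,0,0],[0,0,0]],
    [[0,0,0],[0,0,0]]
  ]
}}

```text
clock: 39.22
ee_pos: [0.6114, -0.0571, 0.0424]
eef_rot: [-0.0, 0.057, 0.998, -0.0]
wrist_force: [1.5, -1.0, -1.8]
grip_width: 0.136
grip_force: 55.0
```

Emit:
{"method": "carry_out", "body": {
  "moves": [
    [[0,0,0.06],[0,0,0]],
    [[0,0,0],[0,0,0]],
    [[0,0,0],[0,0,0]],
    [[0,0,0],[0,0,0]]
  ]
}}

```text
clock: 39.55
ee_pos: [0.6117, -0.0571, 0.0414]
eef_rot: [0.0, 0.057, 0.998, -0.0]
wrist_force: [-0.5, -0.6, 7.8]
grip_width: 0.133
grip_force: 55.0
```

Emit:
{"method": "carry_out", "body": {
  "moves": [
    [[0,0,0.04],[0,0,0]],
    [[0,0,0],[0,0,0]],
    [[0,0,0],[0,0,0]],
    [[0,0,0],[0,0,0]]
  ]
}}

```text
clock: 39.88
ee_pos: [0.6117, -0.0571, 0.0414]
eef_rot: [0.001, 0.057, 0.998, -0.0]
wrist_force: [-1.6, -0.5, 15.9]
grip_width: 0.132
grip_force: 55.0
```

Emit:
{"method": "carry_out", "body": {
  "moves": [
    [[0,0,0.04],[0,0,0]],
    [[0,0,0],[0,0,0]],
    [[0,0,0],[0,0,0]],
    [[0,0,0],[0,0,0]]
  ]
}}

```text
clock: 40.22
ee_pos: [0.6118, -0.0571, 0.0414]
eef_rot: [0.001, 0.057, 0.998, -0.0]
wrist_force: [-5.1, 0.6, 24.7]
grip_width: 0.136
grip_force: 55.0
```

Emit:
{"method": "carry_out", "body": {
  "moves": [
    [[0,0,-0.1],[0,0,0]],
    [[0,0,0],[0,0,0]],
    [[0,0,0],[0,0,0]],
    [[0,0,0],[0,0,0]]
  ]
}}

```text
clock: 40.55
ee_pos: [0.6118, -0.057, 0.0414]
eef_rot: [0.0, 0.057, 0.998, 0.0]
wrist_force: [0.1, 0.1, 7.4]
grip_width: 0.131
grip_force: 55.0
```

Emit:
{"method": "carry_out", "body": {
  "moves": [
    [[0,0,0],[0,0,0]],
    [[0,0,0],[0,0,0]],
    [[0,0,0],[0,0,0]],
    [[0,0,0],[0,0,0]],
    [[0,0,0],[0,0,0]]
  ],
  "grip": 50
}}

```text
clock: 40.97
ee_pos: [0.6108, -0.0568, 0.0403]
eef_rot: [-0.001, 0.057, 0.998, 0.0]
wrist_force: [0.3, -0.6, 0.1]
grip_width: 0.426
grip_force: 0.0
```

Emit:
{"method": "carry_out", "body": {
  "moves": [
    [[0,0,-0.4],[0,0,0]],
    [[0,0,-0.7],[0,0,0]],
    [[0,0,-0.9],[0,0,0]],
    [[0,0,-0.9],[0,0,0]],
    [[0,0,0],[0,0,0]]
  ]
}}

```text
clock: 41.38
ee_pos: [0.6158, -0.0581, 0.1638]
eef_rot: [0.006, 0.057, 0.998, -0.001]
wrist_force: [0.7, -0.2, -0.2]
grip_width: 0.501
grip_force: 0.0
```

Emit:
{"method": "carry_out", "body": {
  "moves": [
    [[0,0,0],[0,0,0]],
    [[0,0,0],[0,0,0]],
    [[0,0,0],[0,0,0]]
  ]
}}

```text
clock: 41.63
ee_pos: [0.61, -0.0566, 0.1552]
eef_rot: [-0.002, 0.057, 0.998, 0.0]
wrist_force: [0.0, -0.1, -0.1]
grip_width: 0.501
grip_force: 0.0
```

```bash
python3 - <<'E'
from f import *
im=r.get_image("top"),r.get_image("side");pickle.dump(im,open("im3.pkl","wb"))
for c in('a','b','ab'):find('U',im,c)
t=-1.57+np.pi;p=pose()[0]
plan((p[0],p[1],.16,t),(.4755,.3897,.16,t))
a,b=im
rows=[]
for d in im:
    u=proj(d,[[.4757,.3897,.02]])[0].astype(int);w=(u[0]-22,u[1]-22)
    rows.append(cv2.resize(d["img"][w[1]:w[1]+44,w[0]:w[0]+44,::-1],None,fx=9,fy=9,interpolation=2));print(w)
cv2.imwrite("pics/u.png",np.hstack(rows))
E
```

```text
U a [ 0.504   0.3519 -0.5956] 36.2
U b [ 0.4763  0.3892 -1.5885] 20.2
U ab [ 0.4765  0.3884 -1.5106] 94.5
at [ 0.6102 -0.0567  0.155 ] yaw 3.0273 tilt [-0.0038  0.0011] F [-0.5 -0.6 -0.6] w 0.5 t 41.73
turn rz 13.901 shift [ 0.     0.    -0.124]
turn rz -0.0 shift [11.163 -3.358 -0.   ]
(np.int64(191), np.int64(207))
(np.int64(193), np.int64(332))
```

View pics/u.png

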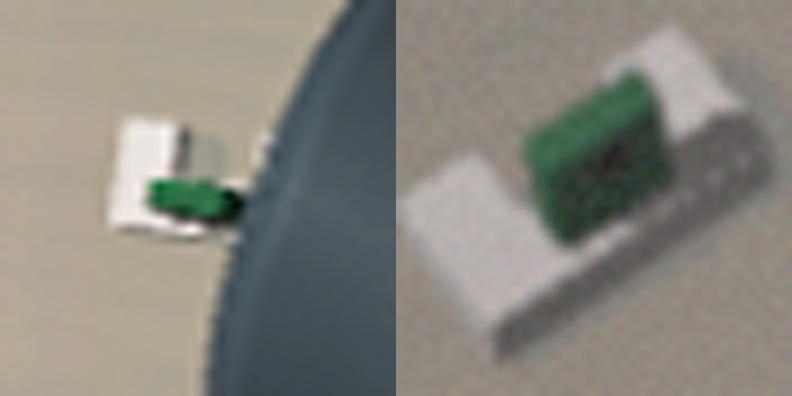

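Emit:
{"method": "carry_out", "body": {
  "moves": [
    [[0,0,0],[0,0,0.95]],
    [[0,0,0],[0,0,0.95]],
    [[0,0,0],[0,0,0.95]],
    [[0,0,0],[0,0,0.95]],
    [[0,0,0],[0,0,0.95]]
  ]
}}

```text
clock: 42.15
ee_pos: [0.6107, -0.0569, 0.1554]
eef_rot: [-0.001, 0.303, 0.953, -0.0]
wrist_force: [0.0, -0.6, 0.5]
grip_width: 0.501
grip_force: 0.0
```

Emit:
{"method": "carry_out", "body": {
  "moves": [
    [[0,0,0],[0,0,0.95]],
    [[0,0,0],[0,0,0.95]],
    [[0,0,0],[0,0,0.95]],
    [[0,0,0],[0,0,0.95]],
    [[0,0,0],[0,0,0.95]]
  ]
}}

```text
clock: 42.57
ee_pos: [0.6106, -0.0568, 0.1554]
eef_rot: [-0.001, 0.529, 0.849, -0.0]
wrist_force: [0.0, 0.4, -0.0]
grip_width: 0.5
grip_force: 0.0
```

Emit:
{"method": "carry_out", "body": {
  "moves": [
    [[0,0,0],[0,0,0.95]],
    [[0,0,0],[0,0,0.95]],
    [[0,0,0],[0,0,0.95]],
    [[0,0,0],[0,0,0.95]],
    [[0,0,0],[0,0,0.94]]
  ]
}}

```text
clock: 42.98
ee_pos: [0.6106, -0.0568, 0.1554]
eef_rot: [-0.001, 0.721, 0.693, -0.001]
wrist_force: [1.3, 0.6, 0.2]
grip_width: 0.5
grip_force: 0.0
```

Emit:
{"method": "carry_out", "body": {
  "moves": [
    [[0.9,-0.3,0],[0,0,0]],
    [[0.9,-0.3,0],[0,0,0]],
    [[0.9,-0.3,0],[0,0,0]],
    [[0.9,-0.3,0],[0,0,0]],
    [[0.9,-0.3,0],[0,0,0]]
  ]
}}

```text
clock: 43.4
ee_pos: [0.5563, 0.1262, 0.1556]
eef_rot: [-0.001, 0.72, 0.694, -0.001]
wrist_force: [0.3, 1.3, 0.6]
grip_width: 0.502
grip_force: 0.0
```

Emit:
{"method": "carry_out", "body": {
  "moves": [
    [[0.9,-0.3,0],[0,0,0]],
    [[0.9,-0.3,0],[0,0,0]],
    [[0.9,-0.3,0],[0,0,0]],
    [[0.9,-0.3,0],[0,0,0]],
    [[0.9,-0.3,0],[0,0,0]]
  ]
}}

```text
clock: 43.82
ee_pos: [0.5025, 0.3083, 0.1556]
eef_rot: [-0.0, 0.719, 0.695, -0.001]
wrist_force: [0.9, -1.3, 0.3]
grip_width: 0.502
grip_force: 0.0
```

Emit:
{"method": "carry_out", "body": {
  "moves": [
    [[0.9,-0.3,0],[0,0,0]],
    [[0.9,-0.3,0],[0,0,0]],
    [[0.2,-0.1,0],[0,0,0]],
    [[0,0,0],[0,0,0]],
    [[0,0,0],[0,0,0]]
  ]
}}

```text
clock: 44.23
ee_pos: [0.478, 0.3875, 0.1558]
eef_rot: [0.0, 0.719, 0.695, -0.001]
wrist_force: [-0.7, -0.6, -0.0]
grip_width: 0.501
grip_force: 0.0
```

Emit:
{"method": "carry_out", "body": {
  "moves": [
    [[0,0,0.5],[0,0,0]],
    [[0,0,0.5],[0,0,0]],
    [[0,0,0.2],[0,0,0]],
    [[0,0,0],[0,0,0]],
    [[0,0,0],[0,0,0]]
  ]
}}

```text
clock: 44.65
ee_pos: [0.4792, 0.3865, 0.1086]
eef_rot: [-0.0, 0.72, 0.694, -0.001]
wrist_force: [0.3, 0.0, 1.2]
grip_width: 0.503
grip_force: 0.0
```

```bash
python3 - <<'E'
from f import *
b=r.get_image("side");find('U',(None,b),'b')
plan((.4755,.3898,.037,1.536))
E
```

```text
U b [ 0.514   0.3608 -0.2168] 197.5
at [0.4797 0.3871 0.1094] yaw 1.5346 tilt [0.0005 0.0001] F [ 0.4  0.4 -0.1] w 0.503 t 44.7
turn rz -0.013 shift [ 0.065 -0.106  1.809]
```

Emit:
{"method": "carry_out", "body": {
  "moves": [
    [[0.065,-0.105,0.3],[0,0,0]],
    [[0,0,0.4],[0,0,0]],
    [[0,0,0.4],[0,0,0]],
    [[0,0,0.3],[0,0,0]],
    [[0,0,0],[0,0,0]]
  ]
}}

```text
clock: 45.12
ee_pos: [0.4739, 0.3898, 0.0515]
eef_rot: [-0.0, 0.719, 0.695, -0.001]
wrist_force: [-0.4, -0.4, -0.5]
grip_width: 0.501
grip_force: 0.0
```

Emit:
{"method": "carry_out", "body": {
  "moves": [
    [[0,0,0],[0,0,0]],
    [[0,0,0],[0,0,0]],
    [[0,0,0],[0,0,0]]
  ]
}}

```text
clock: 45.37
ee_pos: [0.4755, 0.391, 0.0541]
eef_rot: [0.0, 0.719, 0.695, 0.001]
wrist_force: [0.4, -0.8, -0.5]
grip_width: 0.497
grip_force: 0.0
```

```bash
python3 - <<'E'
from f import *
plan((.4755,.3898,.037,1.536))
E
```

```text
at [0.4755 0.391  0.0541] yaw 1.5361 tilt [0.0021 0.0011] F [ 0.4 -0.8 -0.5] w 0.497 t 45.37
turn rz 0.001 shift [-0.03   0.001  0.428]
```

Emit:
{"method": "carry_out", "body": {
  "moves": [
    [[-0.02,0,0.2],[0,0,0]],
    [[0,0,0.23],[0,0,0]],
    [[0,0,0],[0,0,0]],
    [[0,0,0],[0,0,0]],
    [[0,0,0],[0,0,0]]
  ]
}}

```text
clock: 45.78
ee_pos: [0.4744, 0.3897, 0.0354]
eef_rot: [-0.0, 0.719, 0.695, -0.0]
wrist_force: [0.0, 0.2, -0.4]
grip_width: 0.501
grip_force: 0.0
```

Emit:
{"method": "carry_out", "body": {
  "moves": [
    [[0,0,0],[0,0,0]],
    [[0,0,0],[0,0,0]],
    [[0,0,0],[0,0,0]],
    [[0,0,0],[0,0,0]],
    [[0,0,0],[0,0,0]]
  ],
  "grip": 0
}}

```text
clock: 46.2
ee_pos: [0.4747, 0.3899, 0.0359]
eef_rot: [0.0, 0.719, 0.695, 0.0]
wrist_force: [-0.3, -0.6, -0.1]
grip_width: 0.208
grip_force: 0.0
```

Emit:
{"method": "carry_out", "body": {
  "moves": [
    [[0,0,0],[0,0,0]],
    [[0,0,0],[0,0,0]],
    [[0,0,0],[0,0,0]],
    [[0,0,0],[0,0,0]],
    [[0,0,0],[0,0,0]]
  ]
}}

```text
clock: 46.62
ee_pos: [0.4746, 0.3898, 0.0358]
eef_rot: [0.0, 0.719, 0.695, 0.0]
wrist_force: [0.7, -0.5, 0.1]
grip_width: 0.132
grip_force: 55.0
```

```bash
python3 - <<'E'
from f import *
q=SL['U'];p=pose()[0];t=Y+np.pi
plan((p[0],p[1],.13,1.536),(p[0],p[1],.13,t),(*q,.13,t))
E
```

```text
at [0.4746 0.3898 0.0358] yaw 1.5362 tilt [0.0001 0.    ] F [ 0.7 -0.5  0.1] w 0.132 t 46.62
turn rz 0.002 shift [ 0.     0.    -2.356]
turn rz -14.239 shift [ 0.  0. -0.]
turn rz -0.0 shift [ -2.18  -10.956  -0.   ]
```

Emit:
{"method": "carry_out", "body": {
  "moves": [
    [[0,0,-0.4],[0,0,0]],
    [[0,0,-0.7],[0,0,0]],
    [[0,0,-0.7],[0,0,0]],
    [[0,0,-0.6],[0,0,0]],
    [[0,0,0],[0,0,0]]
  ]
}}

```text
clock: 47.03
ee_pos: [0.4773, 0.3915, 0.1367]
eef_rot: [0.001, 0.719, 0.695, 0.005]
wrist_force: [1.1, 0.1, -0.5]
grip_width: 0.136
grip_force: 55.0
```

Emit:
{"method": "carry_out", "body": {
  "moves": [
    [[0,0,0],[0,0,-0.95]],
    [[0,0,0],[0,0,-0.95]],
    [[0,0,0],[0,0,-0.95]],
    [[0,0,0],[0,0,-0.95]],
    [[0,0,0],[0,0,-0.95]]
  ]
}}

```text
clock: 47.45
ee_pos: [0.4738, 0.3893, 0.1306]
eef_rot: [-0.001, 0.524, 0.852, -0.001]
wrist_force: [-0.2, -0.5, -0.6]
grip_width: 0.133
grip_force: 55.0
```

Emit:
{"method": "carry_out", "body": {
  "moves": [
    [[0,0,0],[0,0,-0.95]],
    [[0,0,0],[0,0,-0.95]],
    [[0,0,0],[0,0,-0.95]],
    [[0,0,0],[0,0,-0.95]],
    [[0,0,0],[0,0,-0.95]]
  ]
}}

```text
clock: 47.87
ee_pos: [0.4738, 0.3893, 0.1305]
eef_rot: [-0.001, 0.298, 0.954, -0.001]
wrist_force: [-0.3, 0.5, -0.8]
grip_width: 0.132
grip_force: 55.0
```

Emit:
{"method": "carry_out", "body": {
  "moves": [
    [[0,0,0],[0,0,-0.95]],
    [[0,0,0],[0,0,-0.95]],
    [[0,0,0],[0,0,-0.95]],
    [[0,0,0],[0,0,-0.95]],
    [[0,0,0],[0,0,-0.94]]
  ]
}}

```text
clock: 48.28
ee_pos: [0.4738, 0.3893, 0.1305]
eef_rot: [-0.001, 0.055, 0.999, -0.001]
wrist_force: [-0.7, 0.4, -2.0]
grip_width: 0.134
grip_force: 55.0
```

Emit:
{"method": "carry_out", "body": {
  "moves": [
    [[-0.1,-0.5,0],[0,0,0]],
    [[-0.18,-0.9,0],[0,0,0]],
    [[-0.18,-0.9,0],[0,0,0]],
    [[-0.18,-0.9,0],[0,0,0]],
    [[-0.18,-0.9,0],[0,0,0]]
  ]
}}

```text
clock: 48.7
ee_pos: [0.4875, 0.2216, 0.1308]
eef_rot: [-0.001, 0.057, 0.998, -0.0]
wrist_force: [0.6, -0.2, -0.7]
grip_width: 0.131
grip_force: 55.0
```

Emit:
{"method": "carry_out", "body": {
  "moves": [
    [[-0.18,-0.9,0],[0,0,0]],
    [[-0.18,-0.9,0],[0,0,0]],
    [[-0.18,-0.9,0],[0,0,0]],
    [[-0.18,-0.9,0],[0,0,0]],
    [[-0.18,-0.9,0],[0,0,0]]
  ]
}}

```text
clock: 49.12
ee_pos: [0.5029, 0.0386, 0.131]
eef_rot: [-0.001, 0.057, 0.998, 0.0]
wrist_force: [0.7, -0.1, -1.4]
grip_width: 0.136
grip_force: 55.0
```

Emit:
{"method": "carry_out", "body": {
  "moves": [
    [[-0.18,-0.8,0],[0,0,0]],
    [[-0.15,-0.6,0],[0,0,0]],
    [[-0.1,-0.5,0],[0,0,0]],
    [[-0.03,-0.45,0],[0,0,0]],
    [[0,0,0],[0,0,0]]
  ]
}}

```text
clock: 49.53
ee_pos: [0.5115, -0.0585, 0.131]
eef_rot: [0.0, 0.059, 0.998, -0.0]
wrist_force: [0.2, 0.3, -0.6]
grip_width: 0.132
grip_force: 55.0
```

Emit:
{"method": "carry_out", "body": {
  "moves": [
    [[0,0,0.3],[0,0,0]],
    [[0,0,0.3],[0,0,0]],
    [[0,0,0.3],[0,0,0]],
    [[0,0,0],[0,0,0]],
    [[0,0,0],[0,0,0]]
  ]
}}

```text
clock: 49.95
ee_pos: [0.5103, -0.0544, 0.0949]
eef_rot: [-0.001, 0.057, 0.998, 0.0]
wrist_force: [0.9, 0.4, -0.5]
grip_width: 0.131
grip_force: 55.0
```

```bash
python3 - <<'E'
from f import *
plan((*SL['U'],.0418,Y+np.pi))
E
```

```text
at [ 0.5103 -0.0544  0.0949] yaw 3.0278 tilt [-0.0028  0.0011] F [ 0.9  0.4 -0.5] w 0.131 t 49.95
turn rz 0.007 shift [-0.025 -0.026  1.327]
```

Emit:
{"method": "carry_out", "body": {
  "moves": [
    [[0,-0.02,0.2],[0,0,0]],
    [[0,0,0.4],[0,0,0]],
    [[0,0,0.3],[0,0,0]],
    [[0,0,0],[0,0,0]],
    [[0,0,0],[0,0,0]]
  ]
}}

```text
clock: 50.37
ee_pos: [0.511, -0.0559, 0.0595]
eef_rot: [-0.0, 0.057, 0.998, 0.0]
wrist_force: [0.3, 0.0, -1.2]
grip_width: 0.134
grip_force: 55.0
```

Emit:
{"method": "carry_out", "body": {
  "moves": [
    [[0,0,0],[0,0,0]],
    [[0,0,0],[0,0,0]],
    [[0,0,0],[0,0,0]],
    [[0,0,0],[0,0,0]]
  ]
}}

```text
clock: 50.7
ee_pos: [0.5116, -0.0562, 0.0604]
eef_rot: [0.001, 0.057, 0.998, -0.0]
wrist_force: [0.8, -0.1, -0.8]
grip_width: 0.134
grip_force: 55.0
```

```bash
python3 - <<'E'
from f import *
plan((*SL['U'],.0418,Y+np.pi))
E
```

```text
at [ 0.5116 -0.0562  0.0604] yaw 3.0275 tilt [ 0.0012 -0.0004] F [ 0.8 -0.1 -0.8] w 0.134 t 50.7
turn rz 0.003 shift [0.013 0.015 0.464]
```

Emit:
{"method": "carry_out", "body": {
  "moves": [
    [[0.01,0.015,0],[0,0,0]],
    [[0,0,0.1],[0,0,0]],
    [[0,0,0.1],[0,0,0]],
    [[0,0,0],[0,0,0]],
    [[0,0,0],[0,0,0]]
  ]
}}

```text
clock: 51.12
ee_pos: [0.5109, -0.0555, 0.0514]
eef_rot: [-0.0, 0.057, 0.998, 0.0]
wrist_force: [0.9, -0.1, -1.2]
grip_width: 0.131
grip_force: 55.0
```

Emit:
{"method": "carry_out", "body": {
  "moves": [
    [[0,0,0.08],[0,0,0]],
    [[0,0,0.08],[0,0,0]],
    [[0,0,0],[0,0,0]],
    [[0,0,0],[0,0,0]],
    [[0,0,0],[0,0,0]]
  ]
}}

```text
clock: 51.53
ee_pos: [0.5108, -0.0555, 0.045]
eef_rot: [-0.0, 0.057, 0.998, -0.0]
wrist_force: [0.7, -0.7, -3.4]
grip_width: 0.136
grip_force: 55.0
```

Emit:
{"method": "carry_out", "body": {
  "moves": [
    [[0,0,0.06],[0,0,0]],
    [[0,0,0],[0,0,0]],
    [[0,0,0],[0,0,0]],
    [[0,0,0],[0,0,0]]
  ]
}}

```text
clock: 51.87
ee_pos: [0.5109, -0.0555, 0.0428]
eef_rot: [-0.0, 0.057, 0.998, -0.0]
wrist_force: [1.0, -1.1, -2.2]
grip_width: 0.137
grip_force: 55.0
```

Emit:
{"method": "carry_out", "body": {
  "moves": [
    [[0,0,0.06],[0,0,0]],
    [[0,0,0],[0,0,0]],
    [[0,0,0],[0,0,0]],
    [[0,0,0],[0,0,0]]
  ]
}}

```text
clock: 52.2
ee_pos: [0.5112, -0.0555, 0.0417]
eef_rot: [0.001, 0.057, 0.998, -0.0]
wrist_force: [0.1, -0.2, 8.4]
grip_width: 0.137
grip_force: 55.0
```

Emit:
{"method": "carry_out", "body": {
  "moves": [
    [[0,0,0.07],[0,0,0]],
    [[0,0,0],[0,0,0]],
    [[0,0,0],[0,0,0]],
    [[0,0,0],[0,0,0]]
  ]
}}

```text
clock: 52.53
ee_pos: [0.5112, -0.0555, 0.0416]
eef_rot: [0.001, 0.057, 0.998, -0.0]
wrist_force: [-3.7, 1.1, 31.0]
grip_width: 0.131
grip_force: 55.0
```

Emit:
{"method": "carry_out", "body": {
  "moves": [
    [[0,0,-0.09],[0,0,0]],
    [[0,0,0],[0,0,0]],
    [[0,0,0],[0,0,0]],
    [[0,0,0],[0,0,0]]
  ]
}}

```text
clock: 52.87
ee_pos: [0.5112, -0.0555, 0.0417]
eef_rot: [0.0, 0.057, 0.998, -0.0]
wrist_force: [0.4, -0.2, 8.8]
grip_width: 0.134
grip_force: 55.0
```

Emit:
{"method": "carry_out", "body": {
  "moves": [
    [[0,0,0],[0,0,0]],
    [[0,0,0],[0,0,0]],
    [[0,0,0],[0,0,0]],
    [[0,0,0],[0,0,0]],
    [[0,0,0],[0,0,0]]
  ],
  "grip": 50
}}

```text
clock: 53.28
ee_pos: [0.5105, -0.0553, 0.0409]
eef_rot: [-0.001, 0.057, 0.998, 0.0]
wrist_force: [-0.0, 0.2, -0.8]
grip_width: 0.425
grip_force: 0.0
```

Emit:
{"method": "carry_out", "body": {
  "moves": [
    [[0,0,-0.4],[0,0,0]],
    [[0,0,-0.8],[0,0,0]],
    [[0,0,-0.9],[0,0,0]],
    [[0,0,-0.9],[0,0,0]],
    [[0,0,-0.9],[0,0,0]]
  ]
}}

```text
clock: 53.7
ee_pos: [0.5102, -0.0552, 0.1985]
eef_rot: [-0.001, 0.057, 0.998, 0.0]
wrist_force: [0.1, -0.8, -0.2]
grip_width: 0.5
grip_force: 0.0
```

Emit:
{"method": "carry_out", "body": {
  "moves": [
    [[0,0,-0.9],[0,0,0]],
    [[0,-0.9,-0.3],[0,0,0]],
    [[0,-0.9,0],[0,0,0]],
    [[0,-0.9,0],[0,0,0]],
    [[0,-0.9,0],[0,0,0]]
  ]
}}

```text
clock: 54.12
ee_pos: [0.4941, -0.1995, 0.2459]
eef_rot: [0.0, 0.057, 0.998, -0.0]
wrist_force: [1.0, -0.2, -0.5]
grip_width: 0.501
grip_force: 0.0
```

Emit:
{"method": "carry_out", "body": {
  "moves": [
    [[0,-0.9,0],[0,0,0]],
    [[0,-0.9,0],[0,0,0]],
    [[0,0,0],[0,0,0]],
    [[0,0,0],[0,0,0]],
    [[0,0,0],[0,0,0]]
  ]
}}

```text
clock: 54.53
ee_pos: [0.4856, -0.2694, 0.2447]
eef_rot: [-0.001, 0.058, 0.998, 0.001]
wrist_force: [-0.6, 0.3, -0.1]
grip_width: 0.501
grip_force: 0.0
```

```bash
cat > chk.py <<'E'
from f import *
import m2
from m2 import nm,win,pts,small,fill,wres
im=r.get_image("top"),r.get_image("side");pickle.dump(im,open("im4.pkl","wb"))
for k in'LZU':
    for c in('a','b'):
        d=im["ab".index(c)];p0=np.array([*SL[k],Y]);w=win(d,pts(p0,rect(0,6 if k!='Z' else 0,84,76),.022),0)
        m=small(fill(d,w,pts(p0,rect(0,6 if k!='Z' else 0,80,66),.026)),w)>.5
        f=lambda p:wres(d,render(d,k,p[3],p[0],p[1],p[2],None,w),w,m,12)
        x,e=nm(f,[*p0,.007],[.003,.003,.04,.004]);print(k,c,np.round(x-[*p0,0],4),round(e,2),[round(f([*x[:3],z]),2) for z in(.006,.010,.014)])
# new T anywhere? brass-yellow pixels; rust pixels in foam
h=cv2.cvtColor(im[0]["img"],cv2.COLOR_RGB2HSV);u=proj(im[0],[[*SL['T'],.01]])[0].astype(int);print("T slot colour",im[0]["img"][u[1],u[0]])
y=((h[...,0]>15)&(h[...,0]<32)&(h[...,1]>110)&(h[...,2]>90)).astype(np.uint8);n,_,st,ce=cv2.connectedComponentsWithStats(y)
print([(ce[i].round().tolist(),int(st[i,4])) for i in range(1,n) if st[i,4]>8])
rr=((h[...,0]<5)|(h[...,0]>175))&(h[...,1]>200)&(h[...,2]>130);print("red flap px",rr[220:290,410:480].sum())
d=pickle.load(open("im0.pkl","rb"))[0];hh=cv2.cvtColor(d["img"],cv2.COLOR_RGB2HSV);rr=((hh[...,0]<5)|(hh[...,0]>175))&(hh[...,1]>200)&(hh[...,2]>130);print("was",rr[220:290,410:480].sum())
plan()
E
python3 chk.py
```

```text
L a [-0.0007  0.0012  0.0104  0.0089] 9.43 [np.float64(9.61), np.float64(9.41), np.float64(10.13)]
L b [-0.0015  0.0016  0.0011  0.0088] 2.89 [np.float64(5.89), np.float64(3.43), np.float64(10.17)]
Z a [-0.0012  0.0017  0.0022  0.0087] 7.24 [np.float64(8.65), np.float64(8.06), np.float64(10.19)]
Z b [-0.0036  0.0022 -0.0173  0.0113] 2.53 [np.float64(14.44), np.float64(3.39), np.float64(5.96)]
U a [-0.0009  0.0017 -0.0028  0.0084] 9.39 [np.float64(11.04), np.float64(9.72), np.float64(11.03)]
U b [-0.0024  0.002  -0.014   0.0106] 3.49 [np.float64(16.76), np.float64(3.8), np.float64(10.16)]
T slot colour [244 218   0]
[([188.0, 97.0], 540), ([338.0, 105.0], 167), ([488.0, 114.0], 561), ([334.0, 208.0], 272), ([325.0, 194.0], 202), ([291.0, 253.0], 160), ([375.0, 254.0], 13), ([555.0, 357.0], 778), ([531.0, 341.0], 20), ([535.0, 358.0], 24), ([539.0, 375.0], 27)]
red flap px 0
was 1203
at [ 0.486  -0.2685  0.245 ] yaw 3.0286 tilt [-0.0011  0.0014] F [-0.   0.3 -0.4] w 0.504 t 54.63
```

```bash
cat > z.py <<'E'
from f import *
from m2 import nm,win,pts,small,fill,wres
im0,im2,im3,im4=[pickle.load(open(f"im{i}.pkl","rb")) for i in(0,2,3,4)]
def fz(d,k,zs=(.006,.008,.010,.012)):
    p0=np.array([*SL[k],Y]);w=win(d,pts(p0,rect(0,6 if k!='Z' else 0,84,76),.022),0)
    m=small(fill(d,w,pts(p0,rect(0,6 if k!='Z' else 0,80,66),.026)),w)>.5
    f=lambda p:wres(d,render(d,k,p[3],p[0],p[1],p[2],None,w),w,m,12)
    x,e=nm(f,[*p0,.007],[.003,.003,.04,.004]);return np.round(x-[*p0,0],4),round(e,2)
if __name__=="__main__":
    for k in'LT':print("worn",k,fz(im0[0],k),fz(im0[1],k))
    print("L im3 side",fz(im3[1],'L'),"top",fz(im2[0],'L'))
    for n,i in(("0",im0),("2",im2),("3",im3)):
        h=cv2.cvtColor(i[0]["img"],cv2.COLOR_RGB2HSV);rr=((h[...,0]<5)|(h[...,0]>175))&(h[...,1]>200)&(h[...,2]>130);print(n,rr[220:290,410:480].sum())
E
python3 z.py
```

```text
worn L (array([-0.0001,  0.    , -0.0008,  0.0095]), np.float64(1.36)) (array([-0.0006,  0.0003,  0.0033,  0.0081]), np.float64(0.75))
worn T (array([-0.0009,  0.0006,  0.0056,  0.0099]), np.float64(1.26)) (array([-0.0005,  0.0006, -0.0077,  0.0082]), np.float64(0.72))
L im3 side (array([-0.0009,  0.0013, -0.0104,  0.0086]), np.float64(3.54)) top (array([ 0.0011,  0.001 , -0.0302,  0.0116]), np.float64(6.88))
0 1203
2 1208
3 496
```

```bash
python3 - <<'E'
from p import *
t=Y+np.pi
plan((*SL['U'],.245,t),(*SL['U'],.09,t),(*SL['Z'],.09,t),(*SL['L'],.09,t))
E
```

```text
at [ 0.486  -0.2685  0.245 ] yaw 3.0286 tilt [-0.0011  0.0014] F [-0.   0.3 -0.4] w 0.504 t 54.63
turn rz 0.015 shift [-0.017  5.36   0.   ]
turn rz -0.0 shift [0.    0.    3.875]
turn rz -0.0 shift [-2.5   0.25 -0.  ]
turn rz -0.0 shift [ 2.5    1.925 -0.   ]
```

Emit:
{"method": "carry_out", "body": {
  "moves": [
    [[0,0.9,0],[0,0,0]],
    [[0,0.9,0],[0,0,0]],
    [[0,0.9,0],[0,0,0]],
    [[0,0.9,0],[0,0,0]],
    [[0,0.9,0],[0,0,0]]
  ],
  "grip": 0
}}

```text
clock: 55.05
ee_pos: [0.5063, -0.088, 0.2455]
eef_rot: [-0.0, 0.056, 0.998, 0.0]
wrist_force: [1.1, -0.3, -0.5]
grip_width: 0.204
grip_force: 0.0
```

Emit:
{"method": "carry_out", "body": {
  "moves": [
    [[0,0.86,0],[0,0,0]],
    [[0,0,0.8],[0,0,0]],
    [[0,0,0.9],[0,0,0]],
    [[0,0,0.9],[0,0,0]],
    [[0,0,0.9],[0,0,0]]
  ]
}}

```text
clock: 55.47
ee_pos: [0.5108, -0.0549, 0.1048]
eef_rot: [0.001, 0.055, 0.998, -0.0]
wrist_force: [0.3, 0.1, 0.5]
grip_width: 0.009
grip_force: 0.0
```

Emit:
{"method": "carry_out", "body": {
  "moves": [
    [[0,0,0.3],[0,0,0]],
    [[0,0,0],[0,0,0]],
    [[0,0,0],[0,0,0]],
    [[0,0,0],[0,0,0]],
    [[0,0,0],[0,0,0]]
  ]
}}

```text
clock: 55.88
ee_pos: [0.5119, -0.057, 0.095]
eef_rot: [0.002, 0.057, 0.998, -0.0]
wrist_force: [-0.4, -0.6, 0.8]
grip_width: 0.005
grip_force: 0.0
```

```bash
python3 - <<'E'
from p import *
plan((*SL['U'],.0745,Y+np.pi))
E
```

```text
at [ 0.5119 -0.057   0.095 ] yaw 3.0282 tilt [ 0.0034 -0.0011] F [-0.4 -0.6  0.8] w 0.005 t 55.88
turn rz 0.011 shift [0.022 0.034 0.512]
```

Emit:
{"method": "carry_out", "body": {
  "moves": [
    [[0.02,0.03,0.2],[0,0,0]],
    [[0,0,0.2],[0,0,0]],
    [[0,0,0.06],[0,0,0]],
    [[0,0,0],[0,0,0]],
    [[0,0,0],[0,0,0]]
  ]
}}

```text
clock: 56.3
ee_pos: [0.5098, -0.0558, 0.0747]
eef_rot: [-0.0, 0.057, 0.998, 0.0]
wrist_force: [-0.1, -0.2, 0.1]
grip_width: 0.004
grip_force: 0.0
```

Emit:
{"method": "carry_out", "body": {
  "moves": [
    [[0,0,0.05],[0,0,0]],
    [[0,0,0],[0,0,0]],
    [[0,0,0],[0,0,0]],
    [[0,0,0],[0,0,0]]
  ]
}}

```text
clock: 56.63
ee_pos: [0.5101, -0.0558, 0.073]
eef_rot: [0.0, 0.057, 0.998, -0.0]
wrist_force: [-0.2, 0.6, 0.6]
grip_width: 0.004
grip_force: 0.0
```

Emit:
{"method": "carry_out", "body": {
  "moves": [
    [[0,0,0.04],[0,0,0]],
    [[0,0,0],[0,0,0]],
    [[0,0,0],[0,0,0]],
    [[0,0,0],[0,0,0]]
  ]
}}

```text
clock: 56.97
ee_pos: [0.5103, -0.0559, 0.0724]
eef_rot: [0.0, 0.057, 0.998, -0.0]
wrist_force: [-1.4, -0.1, 8.2]
grip_width: -0.0
grip_force: 4.0
```

Emit:
{"method": "carry_out", "body": {
  "moves": [
    [[0,0,0.04],[0,0,0]],
    [[0,0,0],[0,0,0]],
    [[0,0,0],[0,0,0]],
    [[0,0,0],[0,0,0]]
  ]
}}

```text
clock: 57.3
ee_pos: [0.5103, -0.0559, 0.0723]
eef_rot: [0.001, 0.057, 0.998, -0.0]
wrist_force: [-4.0, 1.2, 20.0]
grip_width: 0.004
grip_force: 10.2
```

Emit:
{"method": "carry_out", "body": {
  "moves": [
    [[0,0,-0.1],[0,0,0]],
    [[0,0,-0.3],[0,0,0]],
    [[-0.5,0.05,-0.2],[0,0,0]],
    [[-0.8,0.1,0],[0,0,0]],
    [[-0.8,0.1,0],[0,0,0]]
  ]
}}

```text
clock: 57.72
ee_pos: [0.5952, -0.0554, 0.0946]
eef_rot: [0.0, 0.057, 0.998, -0.0]
wrist_force: [0.8, -0.9, -1.3]
grip_width: 0.008
grip_force: 0.0
```

Emit:
{"method": "carry_out", "body": {
  "moves": [
    [[-0.4,0,0],[0,0,0]],
    [[0,0,0],[0,0,0]],
    [[0,0,0],[0,0,0]],
    [[0,0,0],[0,0,0]],
    [[0,0,0],[0,0,0]]
  ]
}}

```text
clock: 58.13
ee_pos: [0.6084, -0.0568, 0.0933]
eef_rot: [-0.002, 0.057, 0.998, 0.0]
wrist_force: [-0.5, -0.2, -0.7]
grip_width: 0.005
grip_force: 0.0
```

```bash
python3 - <<'E'
from p import *
plan((*SL['Z'],.0745,Y+np.pi))
E
```

```text
at [ 0.6084 -0.0568  0.0933] yaw 3.0272 tilt [-0.0031  0.0008] F [-0.5 -0.2 -0.7] w 0.005 t 58.13
turn rz 0.001 shift [-0.08   0.004  0.469]
```

Emit:
{"method": "carry_out", "body": {
  "moves": [
    [[-0.07,0,0.2],[0,0,0]],
    [[0,0,0.2],[0,0,0]],
    [[0,0,0.05],[0,0,0]],
    [[0,0,0],[0,0,0]],
    [[0,0,0],[0,0,0]]
  ]
}}

```text
clock: 58.55
ee_pos: [0.6128, -0.0575, 0.0752]
eef_rot: [-0.001, 0.057, 0.998, 0.0]
wrist_force: [0.2, -0.2, -0.1]
grip_width: 0.009
grip_force: 0.0
```

Emit:
{"method": "carry_out", "body": {
  "moves": [
    [[0,0,0.05],[0,0,0]],
    [[0,0,0],[0,0,0]],
    [[0,0,0],[0,0,0]],
    [[0,0,0],[0,0,0]]
  ]
}}

```text
clock: 58.88
ee_pos: [0.6134, -0.0575, 0.0739]
eef_rot: [0.0, 0.057, 0.998, -0.0]
wrist_force: [0.1, -0.4, -0.8]
grip_width: 0.006
grip_force: 0.0
```

Emit:
{"method": "carry_out", "body": {
  "moves": [
    [[0,0,0.04],[0,0,0]],
    [[0,0,0],[0,0,0]],
    [[0,0,0],[0,0,0]],
    [[0,0,0],[0,0,0]]
  ]
}}

```text
clock: 59.22
ee_pos: [0.6137, -0.0576, 0.0725]
eef_rot: [0.0, 0.057, 0.998, -0.0]
wrist_force: [0.6, -0.8, 2.6]
grip_width: 0.008
grip_force: 1.1
```

Emit:
{"method": "carry_out", "body": {
  "moves": [
    [[0,0,0.05],[0,0,0]],
    [[0,0,0],[0,0,0]],
    [[0,0,0],[0,0,0]],
    [[0,0,0],[0,0,0]]
  ]
}}

```text
clock: 59.55
ee_pos: [0.6137, -0.0577, 0.0724]
eef_rot: [0.001, 0.057, 0.998, -0.0]
wrist_force: [-2.2, 1.7, 12.9]
grip_width: 0.003
grip_force: 6.6
```

Emit:
{"method": "carry_out", "body": {
  "moves": [
    [[0,0,-0.3],[0,0,0]],
    [[0,0,-0.7],[0,0,0]],
    [[0,0,-0.9],[0,0,0]],
    [[0,0,-0.9],[0,0,0]],
    [[0,0,-0.9],[0,0,0]]
  ]
}}

```text
clock: 59.97
ee_pos: [0.6127, -0.0574, 0.2195]
eef_rot: [-0.001, 0.057, 0.998, 0.0]
wrist_force: [-0.6, -0.3, -0.4]
grip_width: 0.001
grip_force: 0.0
```

Emit:
{"method": "carry_out", "body": {
  "moves": [
    [[0,0.9,0],[0,0,0]],
    [[0,0.9,0],[0,0,0]],
    [[0,0.9,0],[0,0,0]],
    [[0,0.9,0],[0,0,0]],
    [[0,0.9,0],[0,0,0]]
  ]
}}

```text
clock: 60.38
ee_pos: [0.6335, 0.1228, 0.2184]
eef_rot: [-0.0, 0.057, 0.998, 0.0]
wrist_force: [0.9, -0.5, 0.1]
grip_width: 0.005
grip_force: 0.0
```

Emit:
{"method": "carry_out", "body": {
  "moves": [
    [[0,0.9,0],[0,0,0]],
    [[0,0.9,0],[0,0,0]],
    [[0,0,0],[0,0,0]],
    [[0,0,0],[0,0,0]],
    [[0,0,0],[0,0,0]]
  ]
}}

```text
clock: 60.8
ee_pos: [0.6415, 0.1926, 0.2179]
eef_rot: [-0.0, 0.057, 0.998, -0.0]
wrist_force: [0.0, -0.3, -0.3]
grip_width: 0.007
grip_force: 0.0
```

```bash
python3 - <<'E'
from z import *
im=r.get_image("top"),r.get_image("side")
h=cv2.cvtColor(im[0]["img"],cv2.COLOR_RGB2HSV);rr=((h[...,0]<5)|(h[...,0]>175))&(h[...,1]>200)&(h[...,2]>130);print("flap",rr[220:290,410:480].sum())
for k in'LZU':print(k,fz(im[0],k),fz(im[1],k))
# rust-brown in box interior seen through clear walls (side), change vs start
for c,(x0,y0,x1,y1) in((1,(400,130,480,240)),):
    d=im[c]["img"][y0:y1,x0:x1].astype(int);print("rust px",((d[...,0]-d[...,2]>30)&(d[...,0]-d[...,1]>15)&(d[...,0]<150)).sum())
for n,p,z in(("wheel",(.44,.13),.01),("knob",(.44,-.14),.01)):
    pass
D=np.abs(im[0]["img"].astype(int)-im0[0]["img"]).sum(2);
for n,(u,v) in dict(wheel=(292,253),knob=(375,255)).items():print(n,"diff",D[v-9:v+10,u-9:u+10].mean().round(1))
plan()
E
```

```text
flap 1207
L (array([-0.0006,  0.0012,  0.0093,  0.0086]), np.float64(9.95)) (array([-0.0013,  0.0014,  0.0035,  0.0086]), np.float64(3.67))
Z (array([-0.0006,  0.0018,  0.0123,  0.0067]), np.float64(21.67)) (array([-0.0019,  0.0022, -0.0105,  0.01  ]), np.float64(10.35))
U (array([-0.0006,  0.0017, -0.0017,  0.0079]), np.float64(9.9)) (array([-0.0024,  0.0022, -0.0207,  0.0108]), np.float64(4.34))
rust px 0
wheel diff 58.4
knob diff 42.3
at [0.6418 0.1914 0.218 ] yaw 3.026 tilt [-0.0008 -0.0005] F [ 0.1 -0.5  0. ] w 0.004 t 60.9
```

```bash
python3 - <<'E'
from z import *
im=r.get_image("side")
u=proj(im,[inbox(x,y,.02)[:3] for x in(-.05,0,.05) for y in(-.04,0,.04)]).astype(int)
for n,d in(("start",im0[1]),("now",im),("im2",im2[1])):print(n,[d["img"][min(q[1],399),q[0]].tolist() for q in u])
x0,y0=u.min(0)-12;x1,y1=u.max(0)+12;d=im["img"][y0:y1,x0:x1].astype(int);m=(d[...,0]-d[...,2]>25);print(u.tolist(),m.sum())
t=r.get_image("top")
for n,(a,b) in dict(wheel=(292,253),knob=(375,255)).items():
    for e in(im0[0],t):
        w=e["img"][b-14:b+15,a-14:a+15].astype(int);mm=(w[...,0]-w[...,2]>70) if n=="wheel" else w.sum(2)<120;ys,xs=np.nonzero(mm);print(n,xs.mean().round(2),ys.mean().round(2),mm.sum())
E
```

```text
start [[37, 35, 40], [46, 46, 44], [72, 80, 83], [70, 78, 87], [74, 81, 84], [68, 73, 82], [120, 121, 117], [114, 110, 107], [113, 111, 107]]
now [[73, 79, 87], [69, 79, 84], [71, 75, 83], [57, 64, 73], [56, 68, 73], [52, 67, 66], [63, 71, 76], [51, 61, 69], [60, 69, 76]]
im2 [[63, 78, 78], [59, 69, 73], [51, 64, 69], [52, 64, 66], [63, 71, 77], [63, 68, 74], [53, 61, 71], [56, 63, 69], [63, 68, 76]]
[[466, 211], [460, 219], [453, 226], [450, 204], [443, 211], [436, 218], [434, 196], [427, 203], [420, 210]] 0
wheel 13.05 13.52 160
wheel 13.04 13.32 169
knob 13.39 13.6 93
knob 13.39 13.43 101
```

```bash
python3 - <<'E'
from station import r
print(r.sign_off())
E
```

```text
the job is handed in; nothing more can be done
None
```

I handed the job in. New L, Z and U are pressed home and the T cutout is empty, because no new T was there. Worn L and T went down through the flap, which shut again; the arm hid the box inside, so I did not see them land. The brass wheel and black knob did not move.

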